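# Put the middle chopping board back between its neighbours

## Robot

A 6-joint arm with a two-finger parallel gripper is mounted at the origin on a cart in front of the work surface, level with it; the furniture and walls round the work are solid. World frame = base frame: x ahead of the robot, y to its left, z up, the work surface at z = 0. Lengths are in m, angles in rad, forces in N, time in s.
With the tool pointing down it reaches from about 0.375 to 0.9 m from the base axis. Payload 3.1 kg.
Tool frame: the origin (TCP) lies midway between the tips of the shut fingers; the grasp point (between the pads) lies r.grip_point_offset behind it (r.grip_point_offset is the distance from the TCP to the grasp point, in m); z points along the fingers, y is the line along which they close (so a half turn about z gives the same grasp; the last joint's range is limited). The gripper opens to 87 mm and grips with 3 to 60 N. Pads are 19 mm wide; open, the fingers measure 117 mm over their backs; the gripper's body (75 mm by 190 mm) begins 51 mm behind the grasp point.
Start: joints at [-1.47, 0.527, 1.433, -0, 1.181, -0.178], TCP at [0.172, -0.601, 0.186] pointing down, gripper open.
Joint ranges: [-3.08, 3.08], [-0.75, 2.2], [0.22, 2.44], [-1.43, 4.57], [0, 2.65], [-2.85, 2.85]. Speed limits (rad/s): [2.79, 2.79, 3.14, 3.14, 3.14, 3.14].

## Interface

Orientations are given as [roll, pitch, yaw] about the fixed x, y, z axes, in that order (R = Rz(yaw) Ry(pitch) Rx(roll)).
In Python, from bench import r gives the robot as it stands.
- The arm moves only by the tool send_rows, never from a script. Its argument "series" is a list of rows, each an object of numbers: "rx", "ry", "rz": the turn, a rotation vector about the tool's x, y, z in rad; "tx", "ty", "tz": the shift along the tool's x, y, z in cm; "gripper": the opening, from -1 (shut) to 1 (fully open). A call has exactly 10 rows; each row is the pose to reach, as a shift and turn from the pose commanded when the call began, along the tool's axes at that moment; what a row does not reach only later rows make up. A row lasts 1/12 s, in which the tool goes at most 41.7 mm and 7.16 degrees, less where a joint would pass 70% of its speed; a pose out of reach is approached as far as the arm can. A call with a gripper value outside its range is refused whole. The fingers move at their own pace and stop on an object; "newtons" is the grip in N (left out, the last holds). Time passes only in rows, so rows that repeat a pose let the fingers close, or fill a call up. It gives the time, the measured TCP pose, the force, the opening and the grip force at its end, in the units of the state.
- r.get_obs(): the state, without advancing time (a new reading comes with each control period).
- r.read_camera(name): name is "scene" or "side" or "wrist"; returns a dict with "color" (384x512x3 uint8, red, green, blue), "intrinsics" (3x3 intrinsics, pixels), "T" (4x4, takes a point from camera to world coordinates); the wrist camera has in their place "hand_eye" (4x4, takes a point from camera to tool coordinates, whose origin is the TCP and whose axes are the flange's). Camera axes: x right, y down, z forward; pixel columns grow to the right and rows downward; lengths in m; the calibration is good to about 2 mm. The wrist camera is an equidistant fisheye: a pixel r from the principal point sees the ray r / f radians off the axis. A picture is of the moment at which its call begins: read the wrist's pose just before it. There is no depth.
- r.hand_in(): hands the job in; it is judged then, once.
The state is a dict: "time": time; "joints": joint angles; "dq": joint speeds; "effort": joint torques, N m; "eef_pos": TCP position; "ee_rot": TCP orientation; "force": force on the tool from outside, world axes, zero at the start; "moment": the same for the moment, N m; "gripper_width": finger opening in m; "grip_force": force on a finger pad.
Only numpy, scipy, OpenCV 4.12 (cv2) and the standard library are available. Lean on these libraries where they do the work, as an engineer would, in place of code of your own. Each camera call takes 0.05 s, during which the arm holds its last target. There are 200 camera calls.

## Task

The washed middle-sized chopping board is drying in the wire drainer; put it away in the sprung board rack between the large and the small board, so that the three stand in order of size. Work its edge into the closed gap, then press it gently down until it stands fully home on the rack's floor, upright, square and centred along the rack between the other two. Leave those two standing in the rack, and do not shove the rack or the things around it about.

Things in the scene. Friction and masses are not known exactly. Their poses are not given: they have to be found in the camera images.
- middle_board: Board to put away: smooth oiled wood, 172 long (x) x 13 thick (y) x 110 mm high (z), 0.11-0.23 kg, on edge in the drainer's middle slot, nearly upright. Origin: middle of its lower edge; z up. All edges of all three boards are bevelled on both faces: over the outer 14 mm the thickness falls evenly from 13 mm to a 3 mm wide flat edge (19.7 deg a face). Grip it below the top bevel; faces are alike.
- large_board: Large board of the same make, 195 long (x) x 13 (y) x 128 mm high (z), on edge in the rack, face to face with small_board; the two change places from run to run (one at the fixed cheek, one at the sprung cheek). Origin: middle of its lower edge; z up.
- small_board: Small board, same make and axes, 150 x 13 x 92 mm high. No gap to the large one: only its top bevel leaves a 5 mm notch by the large one's flat face. A board lowered upright there meets it edge on edge (the large face holds it off); laid over 20 deg, lower bevel flat on the large board's face, top out over the small board, its edge enters the notch, and straightening it spreads the pair.
- rack: Pale wooden rack, 1.6 kg, loose on rubber feet: base 215 (x) x 142 (y) mm. Origin: centre of underside; z up. Boards stand along x on its plain floor at z = 16 mm. Fixed cheek (185 mm long, inner face y = -55 mm, top z = 103 mm). Behind the sprung cheek a block (150 mm long, y 15 to 30 mm, top z = 73 mm) and two spring tubes to y = 67 mm. Ends open.
- sprung_cheek (a joint): Sliding cheek of the rack (175 x 12 mm, top z = 96 mm), sprung towards -y on the boards: about 0 m with two boards, 0.012 m with three, range -0.003 to 0.024, growing towards +y. It presses with 5 N at 0 and 120 N/m more; wedging a board in takes up to about 15 N, and one let go half-way in stays there, held by the other two, until it is pushed on down.
- drainer: Fixed draining stand: white tray 150 (x) x 90 (y) mm with four steel wire hoops (95 mm long in x, top z = 56 mm) 21 mm apart in y, making three slots along x; boards stand on cross wires at z = 18 mm. Origin: centre of its underside, z up.
- salt_mill: Wooden salt mill, 58 mm across, 170 mm high, standing behind the work; a bystander. Origin: centre of its underside.
- mug: White dotted mug, 91 mm high, a bystander behind the work. Origin: centre of its underside.
- lemon: A lemon, 71 mm long, a bystander behind the work. Origin: near its underside.
- peeler: Yellow peeler, 170 mm long, lying in front of the sink; a bystander.

How it is judged:
At the end, for the whole second after the job is handed in: Middle board between large and small, on the rack's floor (within 4 mm), upright and square to the rack (0.08 rad), centred along it (25 mm); the other two on the floor (4 mm), upright (0.08 rad); sprung cheek closed on the three (under 16 mm); at rest (z of middle_board in the frame of rack between 0.012 and 0.02 m and x of middle_board in the frame of rack between -0.025 and 0.025 m and angle between each of middle_board, large_board, small_board's own z axis and vertical below 0.08 rad and angle between the y axis of middle_board and the y axis of rack, either way round below 0.08 rad and ((y of middle_board in the frame of large_board above 0.009 m and y of middle_board in the frame of small_board below -0.009 m) or (y of middle_board in the frame of large_board below -0.009 m and y of middle_board in the frame of small_board above 0.009 m)) and z of each of large_board, small_board in the frame of rack below 0.02 m and value of joint sprung_cheek below 0.016 m and linear speed of middle_board below 0.01 m/s); the robot touches nothing.
It fails at once if the board is rammed down on the rack with more than 60 N (contact force between middle_board and rack above 60 N).
It fails at once if the large or the small board is lifted more than 40 mm, out of the rack (z of any of large_board, small_board in the frame of rack above 0.056 m).
It fails at once if the rack is shoved more than 40 mm (distance of rack from where it was at the start of the episode above 0.04 m).
It fails at once if a thing standing around is pushed more than 40 mm (distance of any of salt_mill, mug, lemon, peeler from where it was at the start of the episode above 0.04 m).
It also fails if it takes over 64 s, if anything falls off the work surface, if the arm or the gripper's body presses on something with over 40 N, if the wrist force passes 120 N, or if a joint passes its speed limit or range.

## Working session

There is one attempt and no reset: what is moved stays moved. The work goes in short steps, Python scripts to look and compute and a tool call to move; the robot and the scene stay as the last step left them, time stands still between calls to the robot, and variables do not carry over. Pictures are saved under pics/ and viewed, at most 10 in all, crops included, and the job is handed in when it is done.

Besides the shell and the picture viewer there is one more tool, called after "Request:" in YAML: its name, and indented under it one key for each argument. send_rows: Moves the arm, as the interface text tells. Its arguments: {"type":"object","properties":{"series":{"type":"array"},"newtons":{"type":"number"}},"required":["series"]}

```bash
ls; mkdir -p pics; python3 - <<'E'
from bench import r
import cv2
print(r.get_obs(), r.grip_point_offset)
for n in ["scene","side"]:
    c=r.read_camera(n); cv2.imwrite(f"pics/{n}0.png",cv2.resize(c["color"][:,:,::-1],(800,600),interpolation=cv2.INTER_CUBIC))
    print(n,c["intrinsics"].tolist(),c["T"].round(4).tolist())
E
```

```text
pics
{'time': 0.0, 'joints': array([-1.47048533e+00,  5.28471983e-01,  1.43388865e+00, -2.72906185e-05,
        1.18134023e+00, -1.78482859e-01]), 'dq': array([-5.97726150e-04, -1.45542233e-03, -6.83221053e-04,  6.03446089e-05,
       -5.80240448e-04, -8.70539572e-04]), 'effort': array([-8.53185520e-04, -4.40046108e+01, -1.76593530e+01,  6.31885557e-02,
        5.84216556e-02, -1.70309236e-04]), 'eef_pos': array([ 0.1719478 , -0.60006341,  0.18517245]), 'ee_rot': array([-3.13951345e+00, -3.49461301e-04,  2.78803877e-01]), 'force': array([ 0.3177034 , -0.33683414,  0.36271027]), 'moment': array([ 0.04484174,  0.00902636, -0.01286312]), 'grip_force': 0.0, 'gripper_width': 0.08696191842769067} 0.0187
scene [[347.8178376423972, 0.0, 251.59659641023563], [0.0, 347.8178376423972, 189.68817633351154], [0.0, 0.0, 1.0]] [[-0.4981, -0.4209, 0.7581, -0.0941], [-0.8671, 0.2479, -0.432, 0.4116], [-0.0061, -0.8726, -0.4885, 0.4978], [0.0, 0.0, 0.0, 1.0]]
side [[352.90730702021835, 0.0, 254.49098691978702], [0.0, 352.90730702021835, 188.82893962913977], [0.0, 0.0, 1.0]] [[0.6002, -0.3395, 0.7242, -0.1174], [-0.7999, -0.2584, 0.5417, -0.4859], [0.0032, -0.9044, -0.4266, 0.4524], [0.0, 0.0, 0.0, 1.0]]
```

View pics/scene0.png

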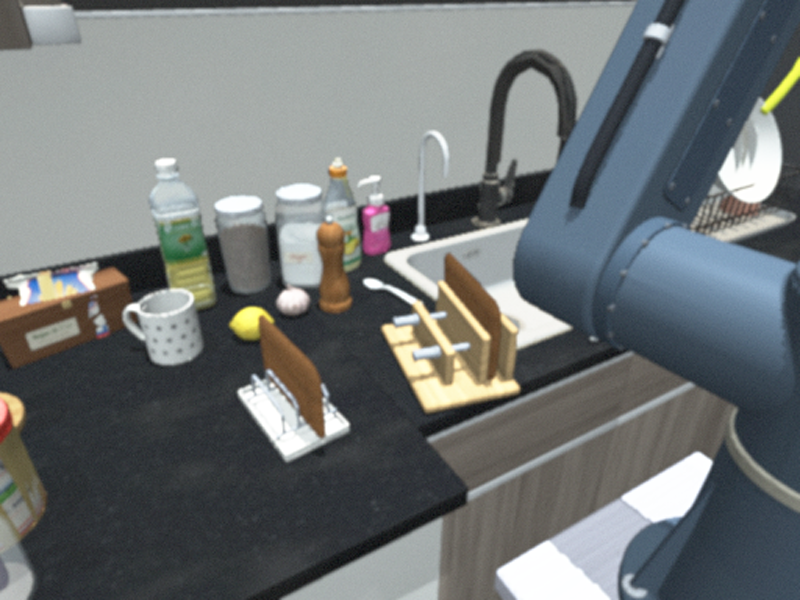

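View pics/side0.png

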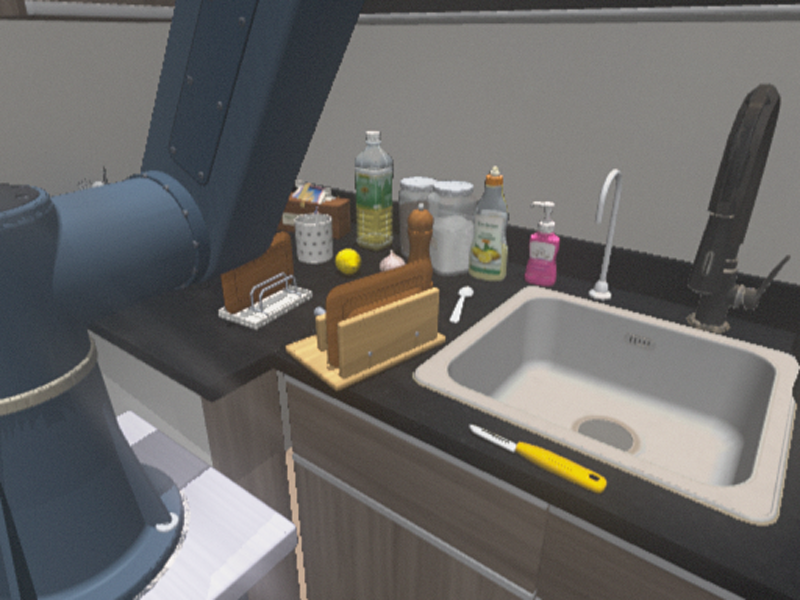

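The scene view shows the drainer with the middle board (about 295,390) and the rack (about 450,340). The sprung cheek is on the +y side. The side view shows the same items, with the peeler well clear. I'll enlarge both.

```bash
python3 - <<'E'
from bench import r
import cv2
for n,(x0,y0,x1,y1,s) in {"scene":(148,155,348,300,4),"side":(135,145,290,250,5)}.items():
    c=r.read_camera(n)["color"][y0:y1,x0:x1,::-1]
    c=cv2.convertScaleAbs(c,alpha=1.3)
    cv2.imwrite(f"pics/{n}1.png",cv2.resize(c,None,fx=s,fy=s,interpolation=cv2.INTER_CUBIC))
E
```

```text
(no output)
```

View pics/scene1.png

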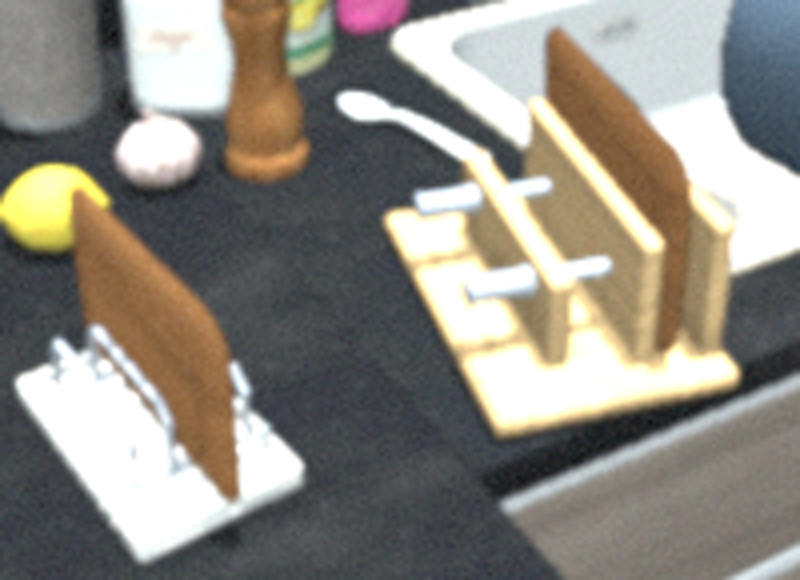

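View pics/side1.png

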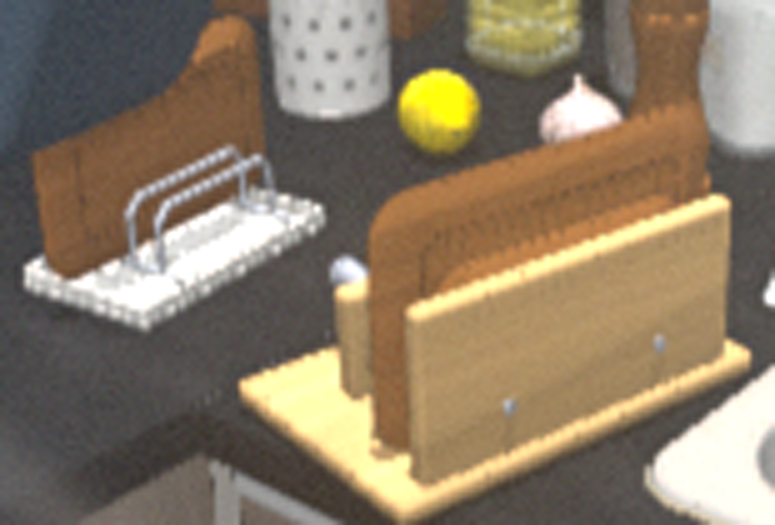

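The small board stands at the fixed cheek, since its top bevel just shows above the cheek in the side view. The large board stands at the sprung cheek. Next I fit the rack and drainer poses from the corners I read in both crops.

```bash
cat > h.py <<'E'
from bench import r
import numpy as np
from scipy.optimize import least_squares
C={n:r.read_camera(n) for n in("scene","side")}
CR={"scene":(148,155,4),"side":(135,145,5)}
def px(n,p):
    a,b,s=CR[n]; return np.array([(p[0]+.5)/s-.5+a,(p[1]+.5)/s-.5+b])
def proj(n,P):
    c=C[n]; T=c["T"]; q=(np.asarray(P)-T[:3,3])@T[:3,:3]; k=q@c["intrinsics"].T; return k[...,:2]/k[...,2:]
def ray(n,p,z):
    c=C[n]; d=c["T"][:3,:3]@np.linalg.solve(c["intrinsics"],[*p,1]); o=c["T"][:3,3]; return o+d*(z-o[2])/d[2]
def tri(ps,pd):
    f=lambda P:np.r_[proj("scene",P)-px("scene",ps),proj("side",P)-px("side",pd)]
    s=least_squares(f,[.5,-.1,.05]); return s.x,np.abs(s.fun).max()
def fit(pts,x0,hz=False):
    # pts: (cam, crop pixel, body point)
    def f(v):
        c,s=np.cos(v[2]),np.sin(v[2]);o=[]
        for n,p,b in pts:
            z=b[2] if b[2] is not None else v[3]
            o.append(proj(n,[v[0]+c*b[0]-s*b[1],v[1]+s*b[0]+c*b[1],z])-px(n,p))
        return np.concatenate(o)
    s=least_squares(f,x0,loss="soft_l1"); return s.x,f(s.x).reshape(-1,2)
E
python3 - <<'E'
from h import *
np.set_printoptions(precision=4,suppress=True)
a,b=.1075,.071
pts=[("scene",(388,213),(a,b,.016)),("scene",(500,430),(-a,b,.016)),("scene",(736,373),(-a,-b,.016)),
("side",(243,382),(-a,b,.016)),("side",(402,510),(-a,-b,.016)),("side",(748,352),(a,-b,.016)),
("scene",(470,152),(.075,.03,.073)),("scene",(558,288),(-.075,.03,.073))]
print(*fit(pts,[.55,-.2,0]))
print("rack tri",tri((500,430),(243,382)),tri((736,373),(402,510)))
print("drainer tri",tri((143,555),(148,325)),tri((143,555),(25,280)), tri((303,470),(148,325)))
print("board near bottom",tri((235,498),(65,278)))
print("board far top",tri((78,193),(250,22)))
a,b=.075,.045
pts=[("scene",(18,385),(a,b,None)),("scene",(143,555),(-a,b,None)),("scene",(303,468),(-a,-b,None)),
("side",(25,275),(-a,b,None)),("side",(148,325),(-a,-b,None)),("side",(323,210),(a,-b,None))]
print(*fit(pts,[.55,.1,0,.01]))
E
```

```text
[ 0.4579  0.0052 -0.2273] [[-0.2243  0.1603]
 [ 0.0093 -1.2488]
 [ 2.4395  0.0968]
 [-1.6678  0.2125]
 [-0.2965  0.5361]
 [ 1.9257  0.419 ]
 [-1.4893 -0.1159]
 [-0.7516 -0.395 ]]
rack tri (array([0.3717, 0.0977, 0.0129]), np.float64(1.012530413475048)) (array([ 0.3414, -0.0369,  0.0142]), np.float64(0.12922456045220088))
drainer tri (array([ 0.4485,  0.2727, -0.0517]), np.float64(2.3435256299635796)) (array([0.3869, 0.2878, 0.0057]), np.float64(0.11433581526927128)) (array([0.3991, 0.1974, 0.0051]), np.float64(0.917815518199518))
board near bottom (array([0.3812, 0.2417, 0.0241]), np.float64(0.04494387399623179))
board far top (array([0.5367, 0.2568, 0.1192]), np.float64(0.7983638582371952))
[0.467  0.2516 0.1186 0.0083] [[-0.1548  0.5593]
 [ 0.0206 -1.2296]
 [ 0.1895  0.5759]
 [-0.0065  0.3149]
 [-0.1677 -1.8352]
 [ 0.2083  0.5219]]
```

```bash
cat >> h.py <<'E'
from scipy.spatial.transform import Rotation as Ro
def delta(pos,rpy,o=None):
    o=o or r.get_obs(); R=Ro.from_euler("xyz",o["ee_rot"]); 
    t=R.inv().apply(np.array(pos)-o["eef_pos"])*100; w=(R.inv()*Ro.from_euler("xyz",rpy)).as_rotvec()
    print("t cm",t.round(2),"rot",w.round(4))
E
python3 - <<'E'
from h import *
np.set_printoptions(precision=3,suppress=True)
for n,p in dict(tap=(490,225),mill=(335,305),lemon=(250,338),mug=(172,358),filt=(420,238)).items():
    print(n,ray("scene",np.array(p)/1.5625,0))
delta([.45,-.3,.30],[np.pi,0,.119])
E
```

```text
tap [ 0.868 -0.41   0.   ]
mill [0.704 0.079 0.   ]
lemon [0.676 0.246 0.   ]
mug [0.683 0.368 0.   ]
filt [ 0.887 -0.22   0.   ]
t cm [ 35.   -21.27 -11.39] rot [-0.   -0.    0.16]
```

Request:
send_rows:
  series:
    - {"tx":3.5,"ty":-2.1,"tz":-4,"gripper":1}
    - {"tx":7,"ty":-4.2,"tz":-8,"rz":0.05}
    - {"tx":10.5,"ty":-6.3,"tz":-11.4,"rz":0.1}
    - {"tx":14,"ty":-8.4,"tz":-11.4,"rz":0.16}
    - {"tx":17.5,"ty":-10.6,"tz":-11.4,"rz":0.16}
    - {"tx":21,"ty":-12.7,"tz":-11.4,"rz":0.16}
    - {"tx":24.5,"ty":-14.9,"tz":-11.4,"rz":0.16}
    - {"tx":28,"ty":-17,"tz":-11.4,"rz":0.16}
    - {"tx":31.5,"ty":-19.1,"tz":-11.4,"rz":0.16}
    - {"tx":35,"ty":-21.3,"tz":-11.4,"rz":0.16}

```text
validation failed for argument at $.se...
```

```bash
python3 - <<'E'
from h import *
o=r.get_obs();print(o["time"],o["eef_pos"],o["ee_rot"],o["joints"])
delta([.467,.10,.30],[np.pi,0,.119])
delta([.467,.252,.25],[np.pi,0,.119])
E
```

```text
0.5 [ 0.17200829 -0.6007795   0.18608886] [-3.14144362e+00 -5.13666326e-05  2.78748540e-01] [-1.47053151e+00  5.27549740e-01  1.43279075e+00  2.60417061e-05
  1.18140794e+00 -1.78493614e-01]
t cm [ 47.64 -59.26 -11.38] rot [-0.0002 -0.      0.1597]
t cm [ 51.83 -73.87  -6.38] rot [-0.0002 -0.      0.1597]
```

Request:
send_rows:
  series:
    - {"rx":0,"ry":0,"rz":0,"tx":3.5,"ty":-2.1,"tz":-4,"gripper":1}
    - {"rx":0,"ry":0,"rz":0.05,"tx":7,"ty":-4.2,"tz":-8,"gripper":1}
    - {"rx":0,"ry":0,"rz":0.1,"tx":10.5,"ty":-6.3,"tz":-11.4,"gripper":1}
    - {"rx":0,"ry":0,"rz":0.16,"tx":14,"ty":-8.4,"tz":-11.4,"gripper":1}
    - {"rx":0,"ry":0,"rz":0.16,"tx":17.5,"ty":-10.6,"tz":-11.4,"gripper":1}
    - {"rx":0,"ry":0,"rz":0.16,"tx":21,"ty":-12.7,"tz":-11.4,"gripper":1}
    - {"rx":0,"ry":0,"rz":0.16,"tx":24.5,"ty":-14.9,"tz":-11.4,"gripper":1}
    - {"rx":0,"ry":0,"rz":0.16,"tx":28,"ty":-17,"tz":-11.4,"gripper":1}
    - {"rx":0,"ry":0,"rz":0.16,"tx":31.5,"ty":-19.1,"tz":-11.4,"gripper":1}
    - {"rx":0,"ry":0,"rz":0.16,"tx":35,"ty":-21.3,"tz":-11.4,"gripper":1}

```text
time: 1.33
eef_pos: [0.4302, -0.321, 0.3006]
ee_rot: [3.141, -0.001, 0.118]
force: [0.3, 0.1, 0.2]
gripper_width: 0.0868
grip_force: 0.0
```

```bash
python3 - <<'E'
from h import *
o=r.get_obs();print(o["time"],o["eef_pos"],o["ee_rot"],o["joints"])
delta([.467,.05,.30],[np.pi,0,.119])
delta([.467,.252,.25],[np.pi,0,.119])
E
```

```text
1.4333 [ 0.43236433 -0.31743121  0.30042658] [-3.13983200e+00 -2.16258020e-03  1.26511853e-01] [-0.84355684  0.28746458  1.50040762  0.0028458   1.35395133  0.60011314]
t cm [  8.07 -36.01   0.12] rot [-0.0018 -0.0022  0.0075]
t cm [ 10.61 -56.04   5.16] rot [-0.0018 -0.0022  0.0075]
```

Request:
send_rows:
  series:
    - {"rx":0,"ry":0,"rz":0,"tx":0.8,"ty":-3.6,"tz":0,"gripper":1}
    - {"rx":0,"ry":0,"rz":0,"tx":1.6,"ty":-7.2,"tz":0,"gripper":1}
    - {"rx":0,"ry":0,"rz":0,"tx":2.4,"ty":-10.8,"tz":0,"gripper":1}
    - {"rx":0,"ry":0,"rz":0,"tx":3.2,"ty":-14.4,"tz":0,"gripper":1}
    - {"rx":0,"ry":0,"rz":0,"tx":4,"ty":-18,"tz":0,"gripper":1}
    - {"rx":0,"ry":0,"rz":0,"tx":4.8,"ty":-21.6,"tz":0,"gripper":1}
    - {"rx":0,"ry":0,"rz":0,"tx":5.6,"ty":-25.2,"tz":0,"gripper":1}
    - {"rx":0,"ry":0,"rz":0,"tx":6.4,"ty":-28.8,"tz":0,"gripper":1}
    - {"rx":0,"ry":0,"rz":0,"tx":7.2,"ty":-32.4,"tz":0,"gripper":1}
    - {"rx":0,"ry":0,"rz":0,"tx":8,"ty":-36,"tz":0,"gripper":1}

```text
time: 2.27
eef_pos: [0.4658, 0.0453, 0.3003]
ee_rot: [3.141, -0.001, 0.118]
force: [1.2, -0.1, 0.0]
gripper_width: 0.0867
grip_force: 0.0
```

```bash
python3 - <<'E'
from h import C
import pickle; pickle.dump({n:{k:c[k] for k in("intrinsics","T")} for n,c in C.items()},open("cal.pkl","wb"))
E
sed -i 's/^C={.*/import pickle; C=pickle.load(open("cal.pkl","rb"))/' h.py
python3 - <<'E'
from h import *
o=r.get_obs();print(o["time"],o["eef_pos"],o["ee_rot"],o["joints"])
delta([.467,.252,.25],[np.pi,0,.119])
E
```

```text
2.3667 [0.46551724 0.04827473 0.30027788] [-3.13991643e+00 -6.09489824e-04  1.24988256e-01] [-0.13745876  0.1796016   1.65016155  0.00183832  1.31167619  1.30787791]
t cm [  2.68 -20.19   5.06] rot [-0.0017 -0.0006  0.006 ]
```

Request:
send_rows:
  series:
    - {"rx":0,"ry":0,"rz":0,"tx":0.4,"ty":-3,"tz":0,"gripper":1}
    - {"rx":0,"ry":0,"rz":0,"tx":0.8,"ty":-6,"tz":1,"gripper":1}
    - {"rx":0,"ry":0,"rz":0,"tx":1.2,"ty":-9,"tz":2,"gripper":1}
    - {"rx":0,"ry":0,"rz":0,"tx":1.6,"ty":-12,"tz":3,"gripper":1}
    - {"rx":0,"ry":0,"rz":0,"tx":2,"ty":-15,"tz":4,"gripper":1}
    - {"rx":0,"ry":0,"rz":0,"tx":2.4,"ty":-18,"tz":5,"gripper":1}
    - {"rx":0,"ry":0,"rz":0,"tx":2.7,"ty":-20.2,"tz":5,"gripper":1}
    - {"rx":0,"ry":0,"rz":0,"tx":2.7,"ty":-20.2,"tz":5,"gripper":1}
    - {"rx":0,"ry":0,"rz":0,"tx":2.7,"ty":-20.2,"tz":5,"gripper":1}
    - {"rx":0,"ry":0,"rz":0,"tx":2.7,"ty":-20.2,"tz":5,"gripper":1}

```text
time: 3.2
eef_pos: [0.4692, 0.2466, 0.2501]
ee_rot: [3.141, -0.0, 0.118]
force: [0.3, 0.4, 1.0]
gripper_width: 0.0869
grip_force: 0.0
```

```bash
python3 - <<'E'
from h import *
import cv2
o=r.get_obs();print(o["time"],o["eef_pos"],o["ee_rot"],o["joints"])
w=r.read_camera("wrist");print({k:v.tolist() for k,v in w.items() if k!="color"})
cv2.imwrite("pics/w1.png",cv2.resize(w["color"][:,:,::-1],(800,600)))
E
```

```text
3.2 [0.46920878 0.24661203 0.25010918] [ 3.14053008e+00 -4.47280656e-05  1.17930236e-01] [ 2.73639569e-01  3.25520485e-01  1.58876619e+00 -1.12215915e-03
  1.22742677e+00  1.72688354e+00]
{'intrinsics': [[297.3186396354542, 0.0, 257.1451133961488], [0.0, 297.3186396354542, 192.30124588990074], [0.0, 0.0, 1.0]], 'hand_eye': [[-0.0020995732663700484, -0.9683151063412823, -0.24972273949996993, 0.06708099207344298], [0.9999972354324164, -0.00229744320143016, 0.0005008814823930249, 0.0008149825563390223], [-0.0010587349159944612, -0.24972099748720938, 0.9683172530190556, -0.1995264573165731], [0.0, 0.0, 0.0, 1.0]]}
```

View pics/w1.png

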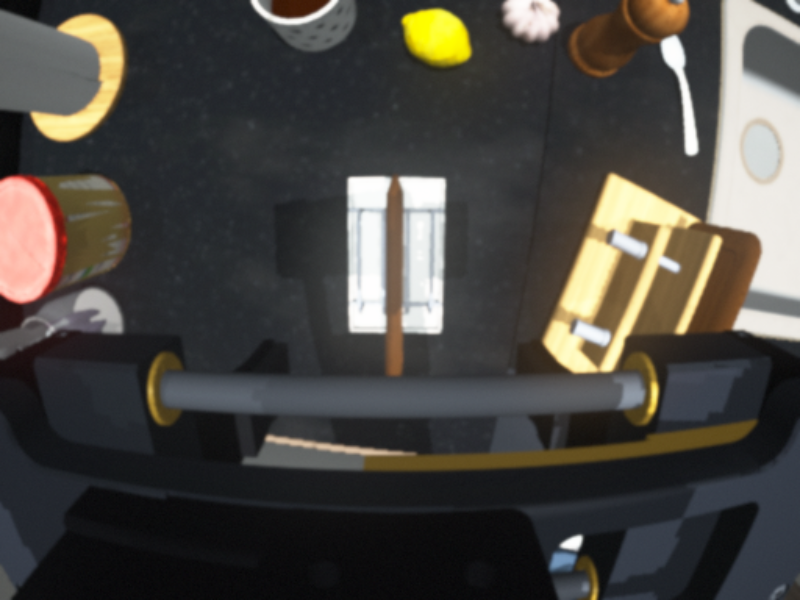

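The wrist view shows the board edge-on over the tray, from (396,180) to (394,372). The tray corners are at (348,178), (446,178), (444,332) and (348,330). The rack's +y corners are at (612,175) and (543,342).

```bash
cat >> h.py <<'E'
KW=dict(f=297.3186,c=np.array([257.145,192.301]))
HE=np.array([[-0.0020996,-0.9683151,-0.2497227,0.0670810],[0.9999972,-0.0022974,0.0005009,0.000815],[-0.0010587,-0.249721,0.9683173,-0.1995265],[0,0,0,1]])
def wray(o,p,z):
    d=np.asarray(p,float)-KW["c"]; rr=np.hypot(*d); th=rr/KW["f"]
    v=np.r_[np.sin(th)*d/rr,np.cos(th)]
    R=Ro.from_euler("xyz",o["ee_rot"]).as_matrix(); v=R@HE[:3,:3]@v; c=o["eef_pos"]+R@HE[:3,3]
    return c+v*(z-c[2])/v[2]
E
python3 - <<'E'
from h import *
np.set_printoptions(precision=4,suppress=True)
o=r.get_obs()
for n,p,z in [("b far",(396,180),.128),("b mid",(395,260),.128),("b near",(394,372),.128),("t",(348,178),.008),("t",(446,178),.008),("t",(444,332),.008),("t",(348,330),.008),("r++",(612,175),.016),("r-+",(543,342),.016),("cheek+",(722,237),.096),("cheek-",(680,330),.096),("blk+",(660,228),.073),("blk-",(606,366),.073)]:
    print(n,wray(o,(np.array(p)+.5)/1.5625-.5,z))
E
```

```text
b far [0.538  0.2575 0.128 ]
b mid [0.4823 0.2519 0.128 ]
b near [0.398  0.2432 0.128 ]
t [0.5359 0.3042 0.008 ]
t [0.5464 0.2124 0.008 ]
t [0.3955 0.1942 0.008 ]
t [0.3866 0.2902 0.008 ]
r++ [0.5763 0.0484 0.016 ]
r-+ [0.3982 0.0919 0.016 ]
cheek+ [ 0.5382 -0.0399  0.096 ]
cheek- [ 0.447  -0.0134  0.096 ]
blk+ [0.5337 0.0178 0.073 ]
blk- [0.3985 0.0441 0.073 ]
```

```bash
python3 - <<'E'
from h import *
delta([.467,.2505,.081],[np.pi,0,.11])
E
```

```text
t cm [-0.18 -0.44 16.93] rot [ 0.0008 -0.0003  0.0072]
```

Request:
send_rows:
  series:
    - {"rx":0,"ry":0,"rz":0.007,"tx":-0.2,"ty":-0.2,"tz":2,"gripper":1}
    - {"rx":0,"ry":0,"rz":0.007,"tx":-0.2,"ty":-0.4,"tz":4,"gripper":1}
    - {"rx":0,"ry":0,"rz":0.007,"tx":-0.2,"ty":-0.4,"tz":6,"gripper":1}
    - {"rx":0,"ry":0,"rz":0.007,"tx":-0.2,"ty":-0.4,"tz":8,"gripper":1}
    - {"rx":0,"ry":0,"rz":0.007,"tx":-0.2,"ty":-0.4,"tz":10,"gripper":1}
    - {"rx":0,"ry":0,"rz":0.007,"tx":-0.2,"ty":-0.4,"tz":12,"gripper":1}
    - {"rx":0,"ry":0,"rz":0.007,"tx":-0.2,"ty":-0.4,"tz":14,"gripper":1}
    - {"rx":0,"ry":0,"rz":0.007,"tx":-0.2,"ty":-0.4,"tz":16,"gripper":1}
    - {"rx":0,"ry":0,"rz":0.007,"tx":-0.2,"ty":-0.4,"tz":16.9,"gripper":1}
    - {"rx":0,"ry":0,"rz":0.007,"tx":-0.2,"ty":-0.4,"tz":16.9,"gripper":1}

```text
time: 4.08
eef_pos: [0.4652, 0.2501, 0.0795]
ee_rot: [3.141, 0.004, 0.11]
force: [0.0, 0.2, 1.0]
gripper_width: 0.0867
grip_force: 0.0
```

Request:
send_rows:
  series:
    - {"rx":0,"ry":0,"rz":0,"tx":0,"ty":0,"tz":0,"gripper":0.3}
    - {"rx":0,"ry":0,"rz":0,"tx":0,"ty":0,"tz":0,"gripper":0}
    - {"rx":0,"ry":0,"rz":0,"tx":0,"ty":0,"tz":0,"gripper":-0.4}
    - {"rx":0,"ry":0,"rz":0,"tx":0,"ty":0,"tz":0,"gripper":-0.7}
    - {"rx":0,"ry":0,"rz":0,"tx":0,"ty":0,"tz":0,"gripper":-1}
    - {"rx":0,"ry":0,"rz":0,"tx":0,"ty":0,"tz":0,"gripper":-1}
    - {"rx":0,"ry":0,"rz":0,"tx":0,"ty":0,"tz":0,"gripper":-1}
    - {"rx":0,"ry":0,"rz":0,"tx":0,"ty":0,"tz":0,"gripper":-1}
    - {"rx":0,"ry":0,"rz":0,"tx":0,"ty":0,"tz":0,"gripper":-1}
    - {"rx":0,"ry":0,"rz":0,"tx":0,"ty":0,"tz":0,"gripper":-1}
  newtons: 40

```text
time: 4.92
eef_pos: [0.4662, 0.2519, 0.081]
ee_rot: [3.142, 0.0, 0.112]
force: [0.9, 0.3, -0.1]
gripper_width: 0.0286
grip_force: 0.0
```

Request:
send_rows:
  series:
    - {"rx":0,"ry":0,"rz":0,"tx":0,"ty":0,"tz":0,"gripper":-1}
    - {"rx":0,"ry":0,"rz":0,"tx":0,"ty":0,"tz":0,"gripper":-1}
    - {"rx":0,"ry":0,"rz":0,"tx":0,"ty":0,"tz":0,"gripper":-1}
    - {"rx":0,"ry":0,"rz":0,"tx":0,"ty":0,"tz":0,"gripper":-1}
    - {"rx":0,"ry":0,"rz":0,"tx":0,"ty":0,"tz":0,"gripper":-1}
    - {"rx":0,"ry":0,"rz":0,"tx":0,"ty":0,"tz":0,"gripper":-1}
    - {"rx":0,"ry":0,"rz":0,"tx":0,"ty":0,"tz":0,"gripper":-1}
    - {"rx":0,"ry":0,"rz":0,"tx":0,"ty":0,"tz":0,"gripper":-1}
    - {"rx":0,"ry":0,"rz":0,"tx":0,"ty":0,"tz":0,"gripper":-1}
    - {"rx":0,"ry":0,"rz":0,"tx":0,"ty":0,"tz":0,"gripper":-1}

```text
time: 5.75
eef_pos: [0.4662, 0.2518, 0.081]
ee_rot: [3.142, 0.0, 0.112]
force: [-0.3, -0.7, -0.9]
gripper_width: 0.0077
grip_force: 37.5
```

Request:
send_rows:
  series:
    - {"rx":0,"ry":0,"rz":0,"tx":0,"ty":0,"tz":-1,"gripper":-1}
    - {"rx":0,"ry":0,"rz":0,"tx":0,"ty":0,"tz":-2.5,"gripper":-1}
    - {"rx":0,"ry":0,"rz":0,"tx":0,"ty":0,"tz":-4.5,"gripper":-1}
    - {"rx":0,"ry":0,"rz":0,"tx":0,"ty":0,"tz":-6.5,"gripper":-1}
    - {"rx":0,"ry":0,"rz":0,"tx":0,"ty":0,"tz":-9,"gripper":-1}
    - {"rx":0,"ry":0,"rz":0,"tx":0,"ty":0,"tz":-11.5,"gripper":-1}
    - {"rx":0,"ry":0,"rz":0,"tx":0,"ty":0,"tz":-14,"gripper":-1}
    - {"rx":0,"ry":0,"rz":0,"tx":0,"ty":0,"tz":-16,"gripper":-1}
    - {"rx":0,"ry":0,"rz":0,"tx":0,"ty":0,"tz":-17,"gripper":-1}
    - {"rx":0,"ry":0,"rz":0,"tx":0,"ty":0,"tz":-17,"gripper":-1}

```text
time: 6.58
eef_pos: [0.4678, 0.2524, 0.2541]
ee_rot: [-3.14, -0.006, 0.112]
force: [0.2, -0.3, -1.0]
gripper_width: 0.0082
grip_force: 37.5
```

Opening is 8 mm, not 13, so I need to see how the board is held.

```bash
python3 - <<'E'
from h import *
import cv2
a=r.read_camera("scene")["color"]; b=r.read_camera("side")["color"]
c=np.hstack([cv2.resize(x,(400,480),interpolation=cv2.INTER_CUBIC) for x in (a[60:300,100:300],b[20:260,80:280])])
cv2.imwrite("pics/g1.png",cv2.convertScaleAbs(c[:,:,::-1],alpha=1.3))
print(r.get_obs())
E
```

```text
{'time': 6.6833, 'joints': array([ 2.84208975e-01,  3.23945588e-01,  1.58935540e+00, -3.26353290e-06,
        1.22898488e+00,  1.74321058e+00]), 'dq': array([ 0.00075807,  0.0258562 ,  0.02560346, -0.00161543, -0.0021753 ,
        0.00086186]), 'effort': array([ 2.98797211e-02, -3.69272733e+01, -1.96579438e+01,  2.69571593e-02,
       -1.15364562e-01,  3.52763964e-04]), 'eef_pos': array([0.46567106, 0.25166828, 0.25073031]), 'ee_rot': array([3.14147070e+00, 6.82410684e-04, 1.11795771e-01]), 'force': array([ 0.63838345,  0.06497965, -2.41130251]), 'moment': array([0.04034016, 0.00367112, 0.01110304]), 'grip_force': 37.455016896128654, 'gripper_width': 0.008064624599983973}
```

View pics/g1.png

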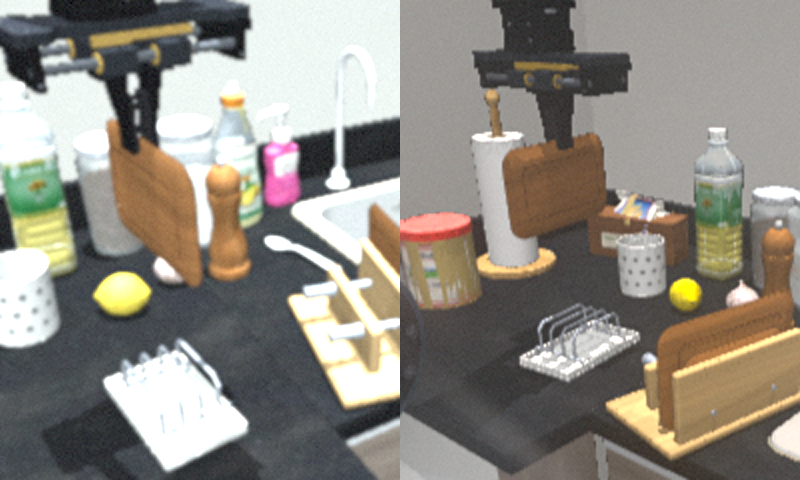

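```bash
python3 - <<'E'
from h import *
np.set_printoptions(precision=1,suppress=True)
def g(n,P):
    u=proj(n,P); return (u-[100,60])*2 if n=="scene" else (u-[80,20])*2+[400,0]
c=np.array([.4657,.2517]);d=np.array([np.cos(.112),np.sin(.112)])
for l,s,z in [("tcp",0,.2507),("grip",0,.2694),("top mid",0,.298),("bot near",-.086,.188),("bot far",.086,.188),("top near",-.086,.298),("top far",.086,.298)]:
    P=[*(c+s*d),z]; print(l,g("scene",P),g("side",P))
# triangulate observed: near bottom corner, far top
def tri2(a,b):
    f=lambda P:np.r_[g("scene",P)-a,g("side",P)-b]
    s=least_squares(f,[.47,.25,.2]);return s.x.round(4),abs(s.fun).max().round(2)
print(tri2((197,283),(515,236)),tri2((110,122),(603,137)),tri2((135,150),(557,150)))
E
```

```text
tcp [146.2 191.8] [561.9 177.4]
grip [143.7 172. ] [560.3 162.7]
top mid [139.7 140.5] [557.8 139.8]
bot near [199.2 293.4] [517.6 241.7]
bot far [116.7 221.3] [610.  210.2]
top near [187.8 171. ] [504.7 150.7]
top far [100.6 115.7] [603.5 130.4]
(array([0.4, 0.2, 0.2]), np.float64(1.82)) (array([0.5, 0.3, 0.3]), np.float64(1.0)) (array([0.5, 0.3, 0.3]), np.float64(2.75))
```

```bash
python3 - <<'E'
from h import *
import cv2
a=r.read_camera("scene")["color"]; b=r.read_camera("side")["color"]
c=np.hstack([cv2.resize(x,(400,560),interpolation=cv2.INTER_CUBIC) for x in (a[95:207,135:215],b[60:172,120:200])])
cv2.imwrite("pics/g2.png",cv2.convertScaleAbs(c[:,:,::-1],alpha=1.6,beta=20))
E
```

```text
(no output)
```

View pics/g2.png

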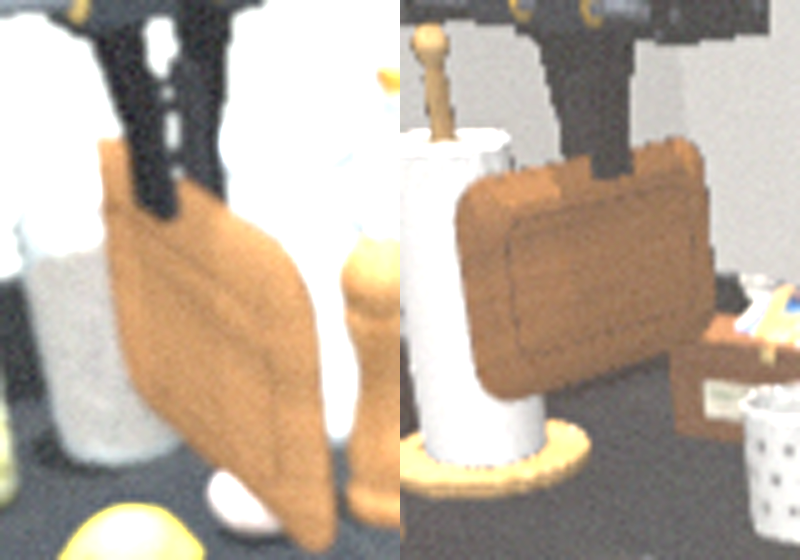

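```bash
python3 - <<'E'
from h import *
S=lambda x,y:np.array([135+(x+.5)/5-.5,95+(y+.5)/5-.5]); D=lambda x,y:np.array([120+(x-400+.5)/5-.5,60+(y+.5)/5-.5])
def t3(a,b):
    f=lambda P:np.r_[proj("scene",P)-S(*a),proj("side",P)-D(*b)]
    s=least_squares(f,[.47,.25,.2]);return [round(float(v),4) for v in s.x],float(abs(s.fun).max())
print("tip",t3((160,218),(612,177)))
print("near bot",t3((322,548),(495,398)))
print("far top",t3((103,140),(690,140)))
print("near top",t3((300,265),(470,190)))
def pr(P): 
    return ((proj("scene",P)-[135,95])*5).round(),((proj("side",P)-[120,60])*5+[400,0]).round()
for z in(.25,.26,.27,.28,.29,.3): print(z,*pr([.4657,.2517,z]))
E
```

```text
tip ([0.4765, 0.2561, 0.2818], 0.5923301001922852)
near bot ([0.3809, 0.2425, 0.1925], 0.17887387902604246)
far top ([0.5328, 0.258, 0.2938], 0.22027520331528194)
near top ([0.382, 0.2406, 0.2933], 0.2563598499485522)
0.25 [191. 306.] [605. 245.]
0.26 [187. 280.] [603. 225.]
0.27 [184. 253.] [601. 206.]
0.28 [181. 226.] [598. 186.]
0.29 [177. 199.] [596. 166.]
0.3 [174. 171.] [594. 145.]
```

```bash
python3 - <<'E'
from h import *
import cv2
H=np.linalg.inv(HE)
def wp(P):
    q=H[:3,:3]@np.array(P)+H[:3,3]; th=np.arccos(q[2]/np.linalg.norm(q)); return ((KW["c"]+KW["f"]*th*q[:2]/np.hypot(*q[:2]))*1.5625).round()
for z in(0,-.0187,-.035,-.05): print(z,[wp([.0095,y,z]) for y in(-.0435,.0435,.006)])
print("boardtop far",wp([.08,0,-.047]),"bottom far",wp([.08,0,.063]))
w=r.read_camera("wrist")["color"]
cv2.imwrite("pics/w2.png",cv2.convertScaleAbs(cv2.resize(w[:,:,::-1],(800,600)),alpha=1.6,beta=25))
E
```

```text
0 [array([304., 314.]), array([496., 313.]), array([413., 314.])]
-0.0187 [array([295., 326.]), array([504., 326.]), array([414., 326.])]
-0.035 [array([286., 339.]), array([513., 339.]), array([415., 340.])]
-0.05 [array([276., 353.]), array([523., 352.]), array([417., 354.])]
boardtop far [399. 144.] bottom far [400. 160.]
```

View pics/w2.png

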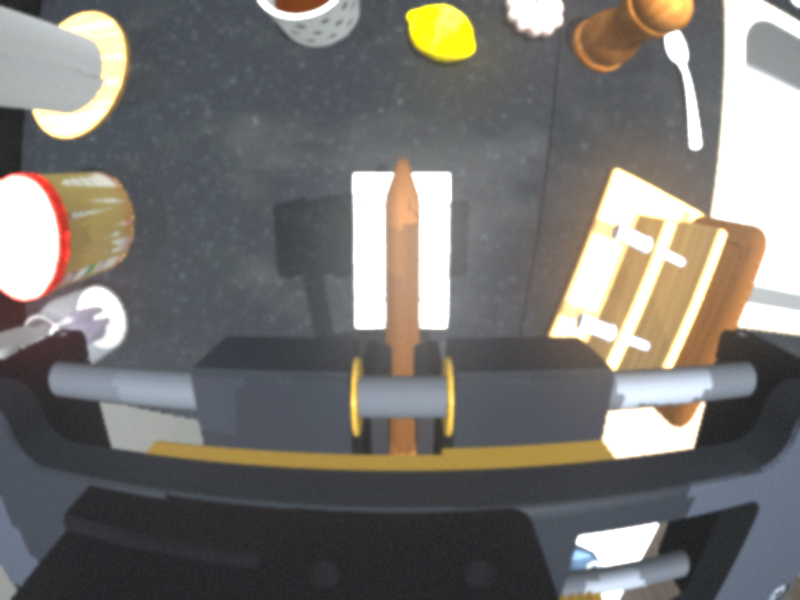

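The wrist view shows the finger ends at row 343, and both fixed cameras place the tips at z≈0.283. That is about 35 mm above the reported TCP of 0.250. It also fits the 8 mm opening, because the fingers hold only the top bevel. The stated tip offset doesn't match the real fingers, so I'll set the board back in its slot and regrip lower.

Request:
send_rows:
  series:
    - {"rx":0,"ry":0,"rz":0,"tx":0,"ty":0,"tz":2,"gripper":-1}
    - {"rx":0,"ry":0,"rz":0,"tx":0,"ty":0,"tz":4,"gripper":-1}
    - {"rx":0,"ry":0,"rz":0,"tx":0,"ty":0,"tz":6,"gripper":-1}
    - {"rx":0,"ry":0,"rz":0,"tx":0,"ty":0,"tz":8.5,"gripper":-1}
    - {"rx":0,"ry":0,"rz":0,"tx":0,"ty":0,"tz":11,"gripper":-1}
    - {"rx":0,"ry":0,"rz":0,"tx":0,"ty":0,"tz":13,"gripper":-1}
    - {"rx":0,"ry":0,"rz":0,"tx":0,"ty":0,"tz":15,"gripper":-1}
    - {"rx":0,"ry":0,"rz":0,"tx":0,"ty":0,"tz":16,"gripper":-1}
    - {"rx":0,"ry":0,"rz":0,"tx":0,"ty":0,"tz":16.5,"gripper":-1}
    - {"rx":0,"ry":0,"rz":0,"tx":0,"ty":0,"tz":16.8,"gripper":-1}

```text
time: 7.67
eef_pos: [0.4658, 0.2517, 0.082]
ee_rot: [3.141, 0.002, 0.112]
force: [-0.4, 0.8, -1.2]
gripper_width: 0.0081
grip_force: 37.5
```

Request:
send_rows:
  series:
    - {"rx":0,"ry":0,"rz":0,"tx":0,"ty":0,"tz":0.1,"gripper":-1}
    - {"rx":0,"ry":0,"rz":0,"tx":0,"ty":0,"tz":0.2,"gripper":-0.5}
    - {"rx":0,"ry":0,"rz":0,"tx":0,"ty":0,"tz":0.2,"gripper":-0.4}
    - {"rx":0,"ry":0,"rz":0,"tx":0,"ty":0,"tz":0.2,"gripper":-0.4}
    - {"rx":0,"ry":0,"rz":0,"tx":0,"ty":0,"tz":0.2,"gripper":-0.4}
    - {"rx":0,"ry":0,"rz":0,"tx":0,"ty":0,"tz":0.2,"gripper":-0.4}
    - {"rx":0,"ry":0,"rz":0,"tx":0,"ty":0,"tz":0.2,"gripper":-0.4}
    - {"rx":0,"ry":0,"rz":0,"tx":0,"ty":0,"tz":0.2,"gripper":-0.4}
    - {"rx":0,"ry":0,"rz":0,"tx":0,"ty":0,"tz":0.2,"gripper":-0.4}
    - {"rx":0,"ry":0,"rz":0,"tx":0,"ty":0,"tz":0.2,"gripper":-0.4}

```text
time: 8.5
eef_pos: [0.4663, 0.2519, 0.0811]
ee_rot: [-3.142, -0.0, 0.112]
force: [0.6, 0.5, -0.1]
gripper_width: 0.0259
grip_force: 0.0
```

Request:
send_rows:
  series:
    - {"rx":0,"ry":0,"rz":0,"tx":0,"ty":0,"tz":0.3,"gripper":-0.3}
    - {"rx":0,"ry":0,"rz":0,"tx":0,"ty":0,"tz":0.6,"gripper":-0.3}
    - {"rx":0,"ry":0,"rz":0,"tx":0,"ty":0,"tz":0.9,"gripper":-0.3}
    - {"rx":0,"ry":0,"rz":0,"tx":0,"ty":0,"tz":1.2,"gripper":-0.3}
    - {"rx":0,"ry":0,"rz":0,"tx":0,"ty":0,"tz":1.5,"gripper":-0.3}
    - {"rx":0,"ry":0,"rz":0,"tx":0,"ty":0,"tz":1.8,"gripper":-0.3}
    - {"rx":0,"ry":0,"rz":0,"tx":0,"ty":0,"tz":2.1,"gripper":-0.3}
    - {"rx":0,"ry":0,"rz":0,"tx":0,"ty":0,"tz":2.3,"gripper":-0.3}
    - {"rx":0,"ry":0,"rz":0,"tx":0,"ty":0,"tz":2.5,"gripper":-0.3}
    - {"rx":0,"ry":0,"rz":0,"tx":0,"ty":0,"tz":2.5,"gripper":-0.3}

```text
time: 9.33
eef_pos: [0.466, 0.2518, 0.0556]
ee_rot: [3.141, 0.001, 0.112]
force: [0.3, 0.3, 0.0]
gripper_width: 0.0303
grip_force: 0.0
```

Request:
send_rows:
  series:
    - {"rx":0,"ry":0,"rz":0,"tx":0,"ty":0,"tz":0,"gripper":-1}
    - {"rx":0,"ry":0,"rz":0,"tx":0,"ty":0,"tz":0,"gripper":-1}
    - {"rx":0,"ry":0,"rz":0,"tx":0,"ty":0,"tz":0,"gripper":-1}
    - {"rx":0,"ry":0,"rz":0,"tx":0,"ty":0,"tz":0,"gripper":-1}
    - {"rx":0,"ry":0,"rz":0,"tx":0,"ty":0,"tz":0,"gripper":-1}
    - {"rx":0,"ry":0,"rz":0,"tx":0,"ty":0,"tz":0,"gripper":-1}
    - {"rx":0,"ry":0,"rz":0,"tx":0,"ty":0,"tz":0,"gripper":-1}
    - {"rx":0,"ry":0,"rz":0,"tx":0,"ty":0,"tz":0,"gripper":-1}
    - {"rx":0,"ry":0,"rz":0,"tx":0,"ty":0,"tz":0,"gripper":-1}
    - {"rx":0,"ry":0,"rz":0,"tx":0,"ty":0,"tz":0,"gripper":-1}
  newtons: 45

```text
time: 10.17
eef_pos: [0.4664, 0.2519, 0.0562]
ee_rot: [-3.142, -0.0, 0.112]
force: [-0.3, -0.5, 2.4]
gripper_width: 0.0132
grip_force: 45.0
```

Now the opening is 13.2 mm, so the pads are flat on the faces, with the board's lower edge 38 mm below the reported TCP. Lift it and work out the tilted pre-insertion pose.

Request:
send_rows:
  series:
    - {"rx":0,"ry":0,"rz":0,"tx":0,"ty":0,"tz":-1,"gripper":-1}
    - {"rx":0,"ry":0,"rz":0,"tx":0,"ty":0,"tz":-2.5,"gripper":-1}
    - {"rx":0,"ry":0,"rz":0,"tx":0,"ty":0,"tz":-4.5,"gripper":-1}
    - {"rx":0,"ry":0,"rz":0,"tx":0,"ty":0,"tz":-7,"gripper":-1}
    - {"rx":0,"ry":0,"rz":0,"tx":0,"ty":0,"tz":-9.5,"gripper":-1}
    - {"rx":0,"ry":0,"rz":0,"tx":0,"ty":0,"tz":-12,"gripper":-1}
    - {"rx":0,"ry":0,"rz":0,"tx":0,"ty":0,"tz":-14.5,"gripper":-1}
    - {"rx":0,"ry":0,"rz":0,"tx":0,"ty":0,"tz":-17,"gripper":-1}
    - {"rx":0,"ry":0,"rz":0,"tx":0,"ty":0,"tz":-19,"gripper":-1}
    - {"rx":0,"ry":0,"rz":0,"tx":0,"ty":0,"tz":-19,"gripper":-1}

```text
time: 11.0
eef_pos: [0.4689, 0.2528, 0.2509]
ee_rot: [-3.14, -0.01, 0.112]
force: [0.6, -0.2, -0.3]
gripper_width: 0.0124
grip_force: 45.0
```

```bash
cat >> h.py <<'E'
RK=np.array([.4579,.0052]); YAW=-.2273; L=.0382
def world(x,y):
    c,s=np.cos(YAW),np.sin(YAW); return RK+[c*x-s*y,s*x+c*y]
def goal(x,y,z,tilt,L=L):
    rpy=[np.pi+tilt,0,YAW]; zt=Ro.from_euler("xyz",rpy).apply([0,0,1])
    return np.r_[world(x,y),z]-L*zt,rpy
def state(L=L):
    o=r.get_obs(); R=Ro.from_euler("xyz",o["ee_rot"]).as_matrix(); e=o["eef_pos"]+L*R[:,2]
    c,s=np.cos(YAW),np.sin(YAW); d=e[:2]-RK
    print("t",o["time"],"edge in rack",np.r_[c*d[0]+s*d[1],-s*d[0]+c*d[1],e[2]].round(4),"rot",o["ee_rot"].round(4),"F rack",np.round([c*o["force"][0]+s*o["force"][1],-s*o["force"][0]+c*o["force"][1],o["force"][2]],1),"w",round(o["gripper_width"],4),"grip",o["grip_force"]); return o
def togo(x,y,z,tilt,L=L,o=None): delta(*goal(x,y,z,tilt,L),o)
E
python3 - <<'E'
from h import *
state(); togo(0,-.055,.2,.35)
E
```

```text
t 11.0 edge in rack [-0.0448  0.2439  0.2127] rot [-3.1398 -0.0095  0.1121] F rack [ 0.6 -0.  -0.3] w 0.0124 grip 44.9942619970534
t cm [-6.14 30.91  1.39] rot [0.3433 0.0504 0.3375]
```

Request:
send_rows:
  series:
    - {"rx":0.03,"ry":0,"rz":0.04,"tx":-0.6,"ty":2.5,"tz":0,"gripper":-1}
    - {"rx":0.07,"ry":0.01,"rz":0.08,"tx":-1.2,"ty":6,"tz":0,"gripper":-1}
    - {"rx":0.11,"ry":0.015,"rz":0.12,"tx":-1.9,"ty":10,"tz":0,"gripper":-1}
    - {"rx":0.16,"ry":0.02,"rz":0.16,"tx":-2.7,"ty":14,"tz":0,"gripper":-1}
    - {"rx":0.21,"ry":0.03,"rz":0.21,"tx":-3.5,"ty":18,"tz":0,"gripper":-1}
    - {"rx":0.26,"ry":0.035,"rz":0.26,"tx":-4.3,"ty":22,"tz":0.3,"gripper":-1}
    - {"rx":0.31,"ry":0.04,"rz":0.31,"tx":-5.1,"ty":26,"tz":0.6,"gripper":-1}
    - {"rx":0.33,"ry":0.045,"rz":0.33,"tx":-5.8,"ty":29,"tz":1,"gripper":-1}
    - {"rx":0.343,"ry":0.05,"rz":0.338,"tx":-6.1,"ty":30.9,"tz":1.3,"gripper":-1}
    - {"rx":0.343,"ry":0.05,"rz":0.338,"tx":-6.1,"ty":30.9,"tz":1.3,"gripper":-1}

```text
time: 11.83
eef_pos: [0.4398, -0.0667, 0.2314]
ee_rot: [-2.798, 0.01, -0.235]
force: [1.1, -0.3, -0.3]
gripper_width: 0.0124
grip_force: 45.0
```

```bash
python3 - <<'E'
from h import *
import cv2
o=r.get_obs()
w=r.read_camera("wrist")["color"]; a=r.read_camera("scene")["color"]; b=r.read_camera("side")["color"]
for n,i in(("w3",w),("a3",a),("b3",b)): cv2.imwrite(f"raw_{n}.png",i[:,:,::-1])
A=cv2.resize(a[80:270,230:363],(400,571),interpolation=cv2.INTER_CUBIC); B=cv2.resize(b[80:270,180:313],(400,571),interpolation=cv2.INTER_CUBIC)
cv2.imwrite("pics/p3.png",cv2.convertScaleAbs(np.hstack([A,B])[:,:,::-1],alpha=1.3))
state(); togo(0,-.055,.125,.35)
E
```

```text
t 11.9833 edge in rack [-0.0036 -0.0559  0.1966] rot [-2.7956  0.011  -0.2285] F rack [ 0.9  0.9 -0.9] w 0.0126 grip 44.995050587458536
t cm [0.4  2.35 6.76] rot [ 0.004   0.01   -0.0049]
```

View pics/p3.png

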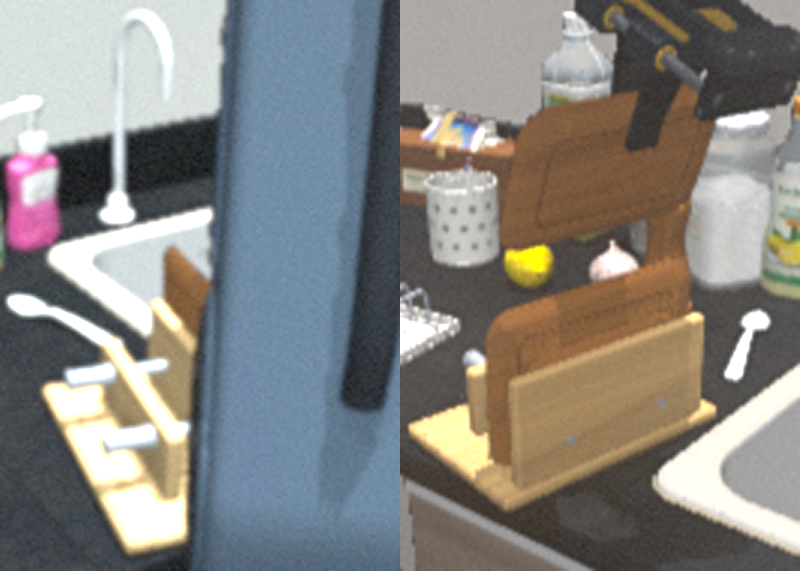

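```bash
python3 - <<'E'
from h import *
np.set_printoptions(precision=0,suppress=True)
def f(x,y,z):
    P=[*world(x,y),z]; return ((proj("scene",P)-[148,155])*4+1.5).round(),((proj("side",P)-[135,145])*5+2).round()
print("large end A",f(-.0975,-.0355,.03),"B",f(-.0975,-.0485,.03))
print("large far top mid A",f(0,-.0355,.144),"B",f(0,-.0485,.144))
print("small end at B",f(-.075,-.0355,.03),"small top A",f(-.06,-.0485,.108),f(.06,-.0485,.108),"B",f(-.06,-.0355,.108),f(.06,-.0355,.108))
print("large top +- A",f(-.08,-.0355,.144),f(.08,-.0355,.144))
print("fixed cheek top inner",f(-.0925,-.055,.103),f(.0925,-.055,.103))
print("sprung cheek top inner",f(-.0875,-.029,.096),f(.0875,-.029,.096))
E
```

```text
large end A (array([680., 354.]), array([372., 443.])) B (array([702., 350.]), array([389., 455.]))
large far top mid A (array([620.,  87.]), array([542., 151.])) B (array([641.,  84.]), array([560., 159.]))
small end at B (array([662., 330.]), array([414., 425.])) small top A (array([684., 192.]), array([453., 271.])) (array([595.,  94.]), array([660., 197.])) B (array([662., 196.]), array([435., 261.])) (array([575.,  97.]), array([642., 189.]))
large top +- A (array([684., 155.]), array([393., 198.])) (array([565.,  30.]), array([675., 108.]))
fixed cheek top inner (array([722., 229.]), array([399., 310.])) (array([583.,  77.]), array([719., 193.]))
sprung cheek top inner (array([671., 244.]), array([376., 299.])) (array([547.,  96.]), array([675., 192.]))
```

```bash
python3 - <<'E'
import cv2,numpy as np
s=cv2.imread("pics/scene1.png")[20:380,530:750]; d=cv2.imread("pics/side1.png")[100:480,350:720]; w=cv2.imread("raw_w3.png")
print(w.shape)
o=np.zeros((600,800,3),np.uint8)
o[:,:367]=cv2.resize(s,(367,600),interpolation=cv2.INTER_CUBIC)
o[:300,370:]=cv2.resize(d,(430,300)); o[300:,370:]=cv2.resize(w[:300],(430,300))
cv2.imwrite("pics/q.png",cv2.convertScaleAbs(o,alpha=1.25,beta=10))
E
```

```text
(384, 512, 3)
```

View pics/q.png

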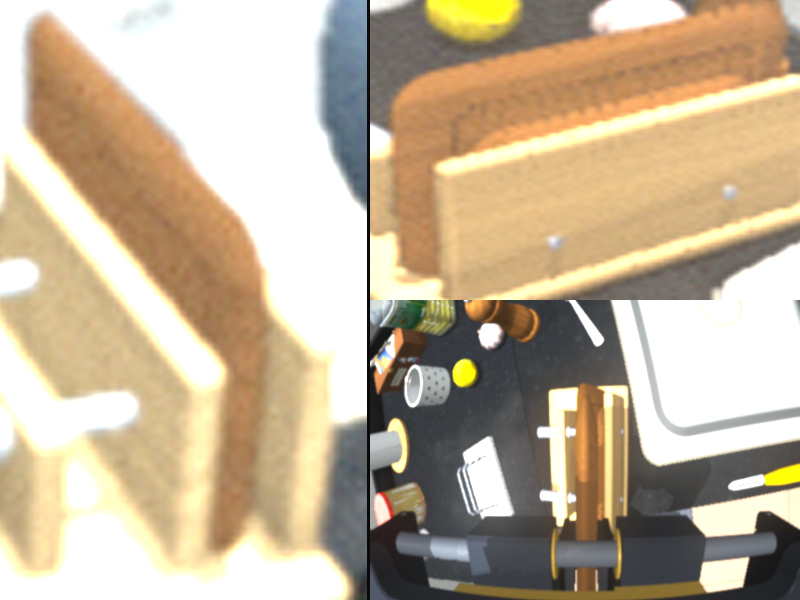

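The side crop shows the small board's orange rounded top just above the fixed cheek, at (475,145). The large board lies against the sprung cheek, and the held board hangs above the pair. The layout is confirmed, so I descend to just above the small board.

Request:
send_rows:
  series:
    - {"rx":0.004,"ry":0.01,"rz":-0.005,"tx":0.2,"ty":0.3,"tz":1,"gripper":-1}
    - {"rx":0.004,"ry":0.01,"rz":-0.005,"tx":0.4,"ty":0.6,"tz":1.8,"gripper":-1}
    - {"rx":0.004,"ry":0.01,"rz":-0.005,"tx":0.4,"ty":0.9,"tz":2.7,"gripper":-1}
    - {"rx":0.004,"ry":0.01,"rz":-0.005,"tx":0.4,"ty":1.2,"tz":3.6,"gripper":-1}
    - {"rx":0.004,"ry":0.01,"rz":-0.005,"tx":0.4,"ty":1.5,"tz":4.4,"gripper":-1}
    - {"rx":0.004,"ry":0.01,"rz":-0.005,"tx":0.4,"ty":1.8,"tz":5.2,"gripper":-1}
    - {"rx":0.004,"ry":0.01,"rz":-0.005,"tx":0.4,"ty":2.1,"tz":6,"gripper":-1}
    - {"rx":0.004,"ry":0.01,"rz":-0.005,"tx":0.4,"ty":2.35,"tz":6.75,"gripper":-1}
    - {"rx":0.004,"ry":0.01,"rz":-0.005,"tx":0.4,"ty":2.35,"tz":6.75,"gripper":-1}
    - {"rx":0.004,"ry":0.01,"rz":-0.005,"tx":0.4,"ty":2.35,"tz":6.75,"gripper":-1}

```text
time: 12.82
eef_pos: [0.4433, -0.0619, 0.1611]
ee_rot: [-2.792, -0.001, -0.227]
force: [0.4, -0.6, -1.7]
gripper_width: 0.0124
grip_force: 45.0
```

```bash
python3 - <<'E'
from h import *
state(); togo(0,-.045,.12,.35)
E
```

```text
t 12.8167 edge in rack [ 0.0009 -0.0556  0.1252] rot [-2.792e+00 -1.100e-03 -2.270e-01] F rack [ 0.5 -0.5 -1.7] w 0.0124 grip 44.994904661143664
t cm [-0.09 -0.82  0.85] rot [ 0.0005 -0.0009  0.0007]
```

Request:
send_rows:
  series:
    - {"rx":0,"ry":0,"rz":0,"tx":0,"ty":-0.1,"tz":0.1,"gripper":-1}
    - {"rx":0,"ry":0,"rz":0,"tx":0,"ty":-0.2,"tz":0.2,"gripper":-1}
    - {"rx":0,"ry":0,"rz":0,"tx":0,"ty":-0.3,"tz":0.3,"gripper":-1}
    - {"rx":0,"ry":0,"rz":0,"tx":0,"ty":-0.4,"tz":0.4,"gripper":-1}
    - {"rx":0,"ry":0,"rz":0,"tx":0,"ty":-0.5,"tz":0.5,"gripper":-1}
    - {"rx":0,"ry":0,"rz":0,"tx":0,"ty":-0.6,"tz":0.6,"gripper":-1}
    - {"rx":0,"ry":0,"rz":0,"tx":0,"ty":-0.7,"tz":0.7,"gripper":-1}
    - {"rx":0,"ry":0,"rz":0,"tx":0,"ty":-0.8,"tz":0.85,"gripper":-1}
    - {"rx":0,"ry":0,"rz":0,"tx":0,"ty":-0.8,"tz":0.85,"gripper":-1}
    - {"rx":0,"ry":0,"rz":0,"tx":0,"ty":-0.8,"tz":0.85,"gripper":-1}

```text
time: 13.65
eef_pos: [0.4458, -0.0518, 0.1562]
ee_rot: [-2.793, -0.002, -0.227]
force: [0.1, -0.8, -1.7]
gripper_width: 0.0126
grip_force: 45.0
```

```bash
python3 - <<'E'
from h import *
state(); togo(0,-.041,.12,.35)
E
```

```text
t 13.65 edge in rack [ 0.0012 -0.0452  0.1203] rot [-2.7927e+00 -2.1000e-03 -2.2660e-01] F rack [ 0.3 -0.7 -1.7] w 0.0126 grip 44.99486906337552
t cm [-0.11 -0.38  0.17] rot [ 0.0011 -0.0017  0.0014]
```

Request:
send_rows:
  series:
    - {"rx":0,"ry":0,"rz":0,"tx":0,"ty":-0.05,"tz":0.02,"gripper":-1}
    - {"rx":0,"ry":0,"rz":0,"tx":0,"ty":-0.1,"tz":0.04,"gripper":-1}
    - {"rx":0,"ry":0,"rz":0,"tx":0,"ty":-0.15,"tz":0.06,"gripper":-1}
    - {"rx":0,"ry":0,"rz":0,"tx":0,"ty":-0.2,"tz":0.08,"gripper":-1}
    - {"rx":0,"ry":0,"rz":0,"tx":0,"ty":-0.25,"tz":0.1,"gripper":-1}
    - {"rx":0,"ry":0,"rz":0,"tx":0,"ty":-0.3,"tz":0.12,"gripper":-1}
    - {"rx":0,"ry":0,"rz":0,"tx":0,"ty":-0.35,"tz":0.14,"gripper":-1}
    - {"rx":0,"ry":0,"rz":0,"tx":0,"ty":-0.4,"tz":0.16,"gripper":-1}
    - {"rx":0,"ry":0,"rz":0,"tx":0,"ty":-0.4,"tz":0.16,"gripper":-1}
    - {"rx":0,"ry":0,"rz":0,"tx":0,"ty":-0.4,"tz":0.16,"gripper":-1}

```text
time: 14.48
eef_pos: [0.4469, -0.0479, 0.1562]
ee_rot: [-2.793, -0.002, -0.226]
force: [0.5, -0.7, -1.7]
gripper_width: 0.0125
grip_force: 45.0
```

```bash
python3 - <<'E'
from h import *
state(); togo(0,-.037,.12,.35)
E
```

```text
t 14.4833 edge in rack [ 0.0013 -0.0412  0.1202] rot [-2.7932e+00 -2.5000e-03 -2.2640e-01] F rack [ 0.7 -0.6 -1.7] w 0.0125 grip 44.99976058665197
t cm [-0.12 -0.38  0.17] rot [ 0.0016 -0.002   0.0017]
```

Still free. Another 4 mm towards the large board.

Request:
send_rows:
  series:
    - {"rx":0,"ry":0,"rz":0,"tx":0,"ty":-0.05,"tz":0.02,"gripper":-1}
    - {"rx":0,"ry":0,"rz":0,"tx":0,"ty":-0.1,"tz":0.04,"gripper":-1}
    - {"rx":0,"ry":0,"rz":0,"tx":0,"ty":-0.15,"tz":0.06,"gripper":-1}
    - {"rx":0,"ry":0,"rz":0,"tx":0,"ty":-0.2,"tz":0.08,"gripper":-1}
    - {"rx":0,"ry":0,"rz":0,"tx":0,"ty":-0.25,"tz":0.1,"gripper":-1}
    - {"rx":0,"ry":0,"rz":0,"tx":0,"ty":-0.3,"tz":0.12,"gripper":-1}
    - {"rx":0,"ry":0,"rz":0,"tx":0,"ty":-0.35,"tz":0.14,"gripper":-1}
    - {"rx":0,"ry":0,"rz":0,"tx":0,"ty":-0.4,"tz":0.16,"gripper":-1}
    - {"rx":0,"ry":0,"rz":0,"tx":0,"ty":-0.4,"tz":0.16,"gripper":-1}
    - {"rx":0,"ry":0,"rz":0,"tx":0,"ty":-0.4,"tz":0.16,"gripper":-1}

```text
time: 15.32
eef_pos: [0.4481, -0.0437, 0.1561]
ee_rot: [-2.793, -0.003, -0.227]
force: [-0.2, -4.0, 0.1]
gripper_width: 0.0125
grip_force: 45.0
```

```bash
python3 - <<'E'
from h import *
state(); togo(0,-.036,.12,.35)
E
```

```text
t 15.3167 edge in rack [ 0.0016 -0.0368  0.1202] rot [-2.793  -0.003  -0.2269] F rack [ 0.7 -3.9  0.1] w 0.0125 grip 45.028956168098375
t cm [-0.15 -0.07  0.05] rot [ 0.0014 -0.0026  0.0014]
```

Contact with the large board's face (−3.3 N in rack y) puts the rack about 6 mm further in +y than the fit. Now slide down the face into the notch.

Request:
send_rows:
  series:
    - {"rx":0,"ry":0,"rz":0,"tx":0,"ty":0.05,"tz":0.15,"gripper":-1}
    - {"rx":0,"ry":0,"rz":0,"tx":0,"ty":0.1,"tz":0.3,"gripper":-1}
    - {"rx":0,"ry":0,"rz":0,"tx":0,"ty":0.16,"tz":0.45,"gripper":-1}
    - {"rx":0,"ry":0,"rz":0,"tx":0,"ty":0.21,"tz":0.6,"gripper":-1}
    - {"rx":0,"ry":0,"rz":0,"tx":0,"ty":0.27,"tz":0.75,"gripper":-1}
    - {"rx":0,"ry":0,"rz":0,"tx":0,"ty":0.33,"tz":0.9,"gripper":-1}
    - {"rx":0,"ry":0,"rz":0,"tx":0,"ty":0.38,"tz":1.05,"gripper":-1}
    - {"rx":0,"ry":0,"rz":0,"tx":0,"ty":0.44,"tz":1.2,"gripper":-1}
    - {"rx":0,"ry":0,"rz":0,"tx":0,"ty":0.48,"tz":1.32,"gripper":-1}
    - {"rx":0,"ry":0,"rz":0,"tx":0,"ty":0.48,"tz":1.32,"gripper":-1}

```text
time: 16.15
eef_pos: [0.4478, -0.0437, 0.1417]
ee_rot: [-2.793, -0.002, -0.227]
force: [-0.6, -5.0, -1.9]
gripper_width: 0.0122
grip_force: 45.0
```

```bash
python3 - <<'E'
from h import *
state()
E
```

```text
t 16.15 edge in rack [ 0.0013 -0.0368  0.1058] rot [-2.793e+00 -2.200e-03 -2.268e-01] F rack [ 0.5 -5.  -1.9] w 0.0122 grip 45.049028559587896
```

Request:
send_rows:
  series:
    - {"rx":0,"ry":0,"rz":0,"tx":0,"ty":0.02,"tz":0.06,"gripper":-1}
    - {"rx":0,"ry":0,"rz":0,"tx":0,"ty":0.04,"tz":0.12,"gripper":-1}
    - {"rx":0,"ry":0,"rz":0,"tx":0,"ty":0.06,"tz":0.17,"gripper":-1}
    - {"rx":0,"ry":0,"rz":0,"tx":0,"ty":0.08,"tz":0.23,"gripper":-1}
    - {"rx":0,"ry":0,"rz":0,"tx":0,"ty":0.1,"tz":0.28,"gripper":-1}
    - {"rx":0,"ry":0,"rz":0,"tx":0,"ty":0.12,"tz":0.34,"gripper":-1}
    - {"rx":0,"ry":0,"rz":0,"tx":0,"ty":0.14,"tz":0.4,"gripper":-1}
    - {"rx":0,"ry":0,"rz":0,"tx":0,"ty":0.16,"tz":0.46,"gripper":-1}
    - {"rx":0,"ry":0,"rz":0,"tx":0,"ty":0.16,"tz":0.46,"gripper":-1}
    - {"rx":0,"ry":0,"rz":0,"tx":0,"ty":0.16,"tz":0.46,"gripper":-1}

```text
time: 16.98
eef_pos: [0.4479, -0.0436, 0.137]
ee_rot: [-2.793, -0.003, -0.227]
force: [-0.0, -5.7, -1.1]
gripper_width: 0.0128
grip_force: 45.0
```

```bash
sed -i 's/^RK=np.array.*/RK=np.array([.4579,.0052])+.006*np.array([.2253,.9743]); YAW=-.2273; L=.0382/' h.py; python3 - <<'E'
from h import *
state()
E
```

```text
t 16.9833 edge in rack [ 0.0014 -0.0428  0.1011] rot [-2.7931e+00 -2.5000e-03 -2.2680e-01] F rack [ 1.3 -5.5 -1.1] w 0.0128 grip 45.047490324941464
```

The edge is 7 mm into the notch. Straighten about the lower edge in two halves.

Request:
send_rows:
  series:
    - {"rx":-0.02,"ry":0,"rz":0,"tx":0,"ty":-0.08,"tz":0,"gripper":-1}
    - {"rx":-0.04,"ry":0,"rz":0,"tx":0,"ty":-0.15,"tz":0,"gripper":-1}
    - {"rx":-0.06,"ry":0,"rz":0,"tx":0,"ty":-0.23,"tz":0.01,"gripper":-1}
    - {"rx":-0.08,"ry":0,"rz":0,"tx":0,"ty":-0.31,"tz":0.01,"gripper":-1}
    - {"rx":-0.1,"ry":0,"rz":0,"tx":0,"ty":-0.38,"tz":0.02,"gripper":-1}
    - {"rx":-0.12,"ry":0,"rz":0,"tx":0,"ty":-0.46,"tz":0.03,"gripper":-1}
    - {"rx":-0.14,"ry":0,"rz":0,"tx":0,"ty":-0.53,"tz":0.04,"gripper":-1}
    - {"rx":-0.16,"ry":0,"rz":0,"tx":0,"ty":-0.61,"tz":0.05,"gripper":-1}
    - {"rx":-0.18,"ry":0,"rz":0,"tx":0,"ty":-0.68,"tz":0.06,"gripper":-1}
    - {"rx":-0.18,"ry":0,"rz":0,"tx":0,"ty":-0.68,"tz":0.06,"gripper":-1}

```text
time: 17.82
eef_pos: [0.4493, -0.0362, 0.139]
ee_rot: [-2.973, -0.002, -0.225]
force: [-1.0, -4.5, -0.8]
gripper_width: 0.0124
grip_force: 45.0
```

```bash
python3 - <<'E'
from h import *
o=state(); print(o["moment"]); togo(0,-.0425,.1,0)
E
```

```text
t 17.8167 edge in rack [ 0.001  -0.0418  0.1014] rot [-2.9727e+00 -2.2000e-03 -2.2540e-01] F rack [ 0.1 -4.6 -0.8] w 0.0124 grip 45.02751249092398
[-1.13651011  0.10026068  0.11305702]
t cm [-0.09 -0.55  0.18] rot [-0.1689 -0.002   0.0021]
```

Request:
send_rows:
  series:
    - {"rx":-0.02,"ry":0,"rz":0,"tx":0,"ty":-0.07,"tz":0.03,"gripper":-1}
    - {"rx":-0.04,"ry":0,"rz":0,"tx":0,"ty":-0.14,"tz":0.06,"gripper":-1}
    - {"rx":-0.06,"ry":0,"rz":0,"tx":0,"ty":-0.21,"tz":0.1,"gripper":-1}
    - {"rx":-0.08,"ry":0,"rz":0,"tx":0,"ty":-0.28,"tz":0.14,"gripper":-1}
    - {"rx":-0.1,"ry":0,"rz":0,"tx":0,"ty":-0.35,"tz":0.18,"gripper":-1}
    - {"rx":-0.12,"ry":0,"rz":0,"tx":0,"ty":-0.42,"tz":0.22,"gripper":-1}
    - {"rx":-0.14,"ry":0,"rz":0,"tx":0,"ty":-0.48,"tz":0.26,"gripper":-1}
    - {"rx":-0.16,"ry":0,"rz":0,"tx":0,"ty":-0.52,"tz":0.3,"gripper":-1}
    - {"rx":-0.17,"ry":0,"rz":0,"tx":0,"ty":-0.54,"tz":0.35,"gripper":-1}
    - {"rx":-0.17,"ry":0,"rz":0,"tx":0,"ty":-0.54,"tz":0.35,"gripper":-1}

```text
time: 18.65
eef_pos: [0.4496, -0.0307, 0.1361]
ee_rot: [3.141, 0.0, -0.226]
force: [-1.5, -5.6, 0.3]
gripper_width: 0.0127
grip_force: 45.0
```

```bash
python3 - <<'E'
from h import *
o=state(); print(o["moment"]); togo(0,-.0485,.075,0)
E
```

```text
t 18.65 edge in rack [-0.     -0.0429  0.0979] rot [ 3.1406e+00  5.0000e-04 -2.2570e-01] F rack [-0.2 -5.8  0.3] w 0.0127 grip 45.034138083283324
[-1.04445459  0.34561628  0.0867141 ]
t cm [0.   0.56 2.29] rot [0.001  0.0005 0.0016]
```

Upright, with its edge wedged in. Next I press down following the bevel slope (about 0.36 mm in +y per mm down).

Request:
send_rows:
  series:
    - {"rx":0,"ry":0,"rz":0,"tx":0,"ty":-0.1,"tz":0.1,"gripper":-1}
    - {"rx":0,"ry":0,"rz":0,"tx":0,"ty":-0.17,"tz":0.22,"gripper":-1}
    - {"rx":0,"ry":0,"rz":0,"tx":0,"ty":-0.23,"tz":0.35,"gripper":-1}
    - {"rx":0,"ry":0,"rz":0,"tx":0,"ty":-0.29,"tz":0.48,"gripper":-1}
    - {"rx":0,"ry":0,"rz":0,"tx":0,"ty":-0.35,"tz":0.6,"gripper":-1}
    - {"rx":0,"ry":0,"rz":0,"tx":0,"ty":-0.4,"tz":0.72,"gripper":-1}
    - {"rx":0,"ry":0,"rz":0,"tx":0,"ty":-0.45,"tz":0.84,"gripper":-1}
    - {"rx":0,"ry":0,"rz":0,"tx":0,"ty":-0.5,"tz":0.96,"gripper":-1}
    - {"rx":0,"ry":0,"rz":0,"tx":0,"ty":-0.54,"tz":1.1,"gripper":-1}
    - {"rx":0,"ry":0,"rz":0,"tx":0,"ty":-0.54,"tz":1.1,"gripper":-1}

```text
time: 19.48
eef_pos: [0.4513, -0.0266, 0.1251]
ee_rot: [3.14, -0.001, -0.227]
force: [-0.5, -6.3, -0.6]
gripper_width: 0.0127
grip_force: 45.1
```

```bash
python3 - <<'E'
from h import *
o=state(); print(o["moment"])
E
```

```text
t 19.4833 edge in rack [ 0.0008 -0.0385  0.0869] rot [ 3.1401e+00 -7.0000e-04 -2.2660e-01] F rack [ 0.9 -6.2 -0.6] w 0.0127 grip 45.05683312600013
[-1.38429962  0.2585151   0.12522744]
```

Request:
send_rows:
  series:
    - {"rx":0,"ry":0,"rz":0,"tx":0,"ty":-0.05,"tz":0.12,"gripper":-1}
    - {"rx":0,"ry":0,"rz":0,"tx":0,"ty":-0.1,"tz":0.24,"gripper":-1}
    - {"rx":0,"ry":0,"rz":0,"tx":0,"ty":-0.15,"tz":0.36,"gripper":-1}
    - {"rx":0,"ry":0,"rz":0,"tx":0,"ty":-0.2,"tz":0.48,"gripper":-1}
    - {"rx":0,"ry":0,"rz":0,"tx":0,"ty":-0.25,"tz":0.6,"gripper":-1}
    - {"rx":0,"ry":0,"rz":0,"tx":0,"ty":-0.3,"tz":0.72,"gripper":-1}
    - {"rx":0,"ry":0,"rz":0,"tx":0,"ty":-0.33,"tz":0.84,"gripper":-1}
    - {"rx":0,"ry":0,"rz":0,"tx":0,"ty":-0.35,"tz":0.96,"gripper":-1}
    - {"rx":0,"ry":0,"rz":0,"tx":0,"ty":-0.35,"tz":1.08,"gripper":-1}
    - {"rx":0,"ry":0,"rz":0,"tx":0,"ty":-0.35,"tz":1.08,"gripper":-1}

```text
time: 20.32
eef_pos: [0.4523, -0.0238, 0.1145]
ee_rot: [3.139, -0.001, -0.226]
force: [-0.6, -6.6, 2.8]
gripper_width: 0.0128
grip_force: 45.1
```

```bash
python3 - <<'E'
from h import *
o=state(); print(o["moment"])
E
```

```text
t 20.3167 edge in rack [ 0.0012 -0.0356  0.0763] rot [ 3.1392e+00 -1.5000e-03 -2.2610e-01] F rack [ 0.9 -6.6  2.8] w 0.0128 grip 45.08662632934209
[-1.74062796  0.41449784  0.11326781]
```

Wedge passed: all three spread and Fy steady. Release, and lift clear.

Request:
send_rows:
  series:
    - {"rx":0,"ry":0,"rz":0,"tx":0,"ty":0,"tz":0,"gripper":-0.5}
    - {"rx":0,"ry":0,"rz":0,"tx":0,"ty":0,"tz":0,"gripper":-0.3}
    - {"rx":0,"ry":0,"rz":0,"tx":0,"ty":0,"tz":0,"gripper":-0.3}
    - {"rx":0,"ry":0,"rz":0,"tx":0,"ty":0,"tz":0,"gripper":-0.3}
    - {"rx":0,"ry":0,"rz":0,"tx":0,"ty":0,"tz":0,"gripper":-0.3}
    - {"rx":0,"ry":0,"rz":0,"tx":0,"ty":0,"tz":0,"gripper":-0.3}
    - {"rx":0,"ry":0,"rz":0,"tx":0,"ty":0,"tz":0,"gripper":-0.3}
    - {"rx":0,"ry":0,"rz":0,"tx":0,"ty":0,"tz":0,"gripper":-0.3}
    - {"rx":0,"ry":0,"rz":0,"tx":0,"ty":0,"tz":-0.5,"gripper":-0.3}
    - {"rx":0,"ry":0,"rz":0,"tx":0,"ty":0,"tz":-1,"gripper":-0.3}

```text
time: 21.15
eef_pos: [0.4525, -0.0225, 0.1247]
ee_rot: [3.141, -0.001, -0.227]
force: [0.6, 0.5, 0.1]
gripper_width: 0.0305
grip_force: 0.0
```

Request:
send_rows:
  series:
    - {"rx":0,"ry":0,"rz":0,"tx":0,"ty":0,"tz":-1,"gripper":-0.3}
    - {"rx":0,"ry":0,"rz":0,"tx":0,"ty":0,"tz":-2.5,"gripper":-0.3}
    - {"rx":0,"ry":0,"rz":0,"tx":0,"ty":0,"tz":-4,"gripper":-0.3}
    - {"rx":0,"ry":0,"rz":0,"tx":0,"ty":0,"tz":-5.5,"gripper":-0.3}
    - {"rx":0,"ry":0,"rz":0,"tx":0,"ty":0,"tz":-7,"gripper":0}
    - {"rx":0,"ry":0,"rz":-0.12,"tx":0,"ty":0,"tz":-7,"gripper":0.1}
    - {"rx":0,"ry":0,"rz":-0.24,"tx":0,"ty":0,"tz":-7,"gripper":0.1}
    - {"rx":0,"ry":0,"rz":-0.36,"tx":0,"ty":0,"tz":-7,"gripper":0.1}
    - {"rx":0,"ry":0,"rz":-0.48,"tx":0,"ty":0,"tz":-7,"gripper":0.1}
    - {"rx":0,"ry":0,"rz":-0.6,"tx":0,"ty":0,"tz":-7,"gripper":0.1}

```text
time: 21.98
eef_pos: [0.4527, -0.0225, 0.1952]
ee_rot: [3.139, -0.002, 0.379]
force: [-0.0, 0.8, -0.6]
gripper_width: 0.0476
grip_force: 0.0
```

```bash
python3 - <<'E'
from h import *
import cv2
o=state(); 
b=r.read_camera("side")["color"]; cv2.imwrite("raw_b4.png",b[:,:,::-1])
p=np.r_[world(0,-.042),.16]; delta([*p[:2],o["eef_pos"][2]],[np.pi,0,YAW+np.pi/2],o)
E
```

```text
t 21.9833 edge in rack [ 0.0013 -0.0342  0.157 ] rot [ 3.1388e+00 -2.1000e-03  3.7910e-01] F rack [-0.2  0.7 -0.6] w 0.0476 grip 0.0
t cm [-0.54  0.58  0.  ] rot [ 3.500e-03 -6.000e-04 -9.644e-01]
```

Request:
send_rows:
  series:
    - {"rx":0,"ry":0,"rz":-0.12,"tx":-0.1,"ty":0.1,"tz":0,"gripper":0.1}
    - {"rx":0,"ry":0,"rz":-0.24,"tx":-0.2,"ty":0.2,"tz":0,"gripper":0.1}
    - {"rx":0,"ry":0,"rz":-0.36,"tx":-0.3,"ty":0.3,"tz":0,"gripper":0.1}
    - {"rx":0,"ry":0,"rz":-0.48,"tx":-0.4,"ty":0.4,"tz":0,"gripper":0.1}
    - {"rx":0,"ry":0,"rz":-0.6,"tx":-0.5,"ty":0.5,"tz":0,"gripper":0.1}
    - {"rx":0,"ry":0,"rz":-0.72,"tx":-0.54,"ty":0.58,"tz":0,"gripper":0.1}
    - {"rx":0,"ry":0,"rz":-0.84,"tx":-0.54,"ty":0.58,"tz":0,"gripper":0.1}
    - {"rx":0,"ry":0,"rz":-0.92,"tx":-0.54,"ty":0.58,"tz":0,"gripper":0.1}
    - {"rx":0,"ry":0,"rz":-0.964,"tx":-0.54,"ty":0.58,"tz":0,"gripper":0.1}
    - {"rx":0,"ry":0,"rz":-0.964,"tx":-0.54,"ty":0.58,"tz":0,"gripper":0.1}

```text
time: 22.87
eef_pos: [0.4497, -0.0299, 0.195]
ee_rot: [3.139, 0.001, 1.336]
force: [-0.5, 0.0, 1.3]
gripper_width: 0.0478
grip_force: 0.0
```

```bash
python3 - <<'E'
from h import *
o=state(); p=world(0,-.042); delta([*p,.17],[np.pi,0,YAW+np.pi/2],o); print(o["joints"].round(2))
# check board top in side image: project expected top line (mid z .186) against brown mask
import cv2
b=cv2.imread("raw_b4.png")
for x in(-.05,-.02,.05):
    print(x,[(z,proj("side",[*world(x,-.0355),z]).round(1).tolist()) for z in(.186,.144)])
    u=proj("side",[*world(x,-.0355),.186]); c=int(round(u[0])); print([tuple(b[v,c]) for v in range(int(u[1])-8,int(u[1])+10,2)])
E
```

```text
t 22.8667 edge in rack [ 1.000e-04 -4.210e-02  1.568e-01] rot [3.1387e+00 1.1000e-03 1.3356e+00] F rack [-0.5 -0.1  1.3] w 0.0478 grip 0.0
t cm [ 0.01 -0.    2.5 ] rot [ 0.0029  0.0011 -0.0079]
[-0.31  0.28  1.84 -0.    1.02 -0.08]
-0.05 [(0.186, [222.5, 161.4]), (0.144, [223.2, 179.6])]
[(np.uint8(54), np.uint8(54), np.uint8(55)), (np.uint8(51), np.uint8(53), np.uint8(55)), (np.uint8(53), np.uint8(49), np.uint8(56)), (np.uint8(50), np.uint8(170), np.uint8(187)), (np.uint8(44), np.uint8(165), np.uint8(187)), (np.uint8(53), np.uint8(73), np.uint8(106)), (np.uint8(52), np.uint8(81), np.uint8(111)), (np.uint8(49), np.uint8(78), np.uint8(112)), (np.uint8(54), np.uint8(77), np.uint8(109))]
-0.02 [(0.186, [233.9, 158.3]), (0.144, [234.3, 176.1])]
[(np.uint8(93), np.uint8(138), np.uint8(143)), (np.uint8(69), np.uint8(126), np.uint8(136)), (np.uint8(69), np.uint8(106), np.uint8(110)), (np.uint8(84), np.uint8(101), np.uint8(101)), (np.uint8(52), np.uint8(76), np.uint8(104)), (np.uint8(44), np.uint8(75), np.uint8(108)), (np.uint8(52), np.uint8(79), np.uint8(112)), (np.uint8(50), np.uint8(78), np.uint8(111)), (np.uint8(54), np.uint8(79), np.uint8(107))]
0.05 [(0.186, [258.4, 151.5]), (0.144, [258.2, 168.6])]
[(np.uint8(76), np.uint8(82), np.uint8(87)), (np.uint8(74), np.uint8(79), np.uint8(84)), (np.uint8(77), np.uint8(81), np.uint8(87)), (np.uint8(76), np.uint8(79), np.uint8(85)), (np.uint8(62), np.uint8(78), np.uint8(100)), (np.uint8(50), np.uint8(79), np.uint8(110)), (np.uint8(54), np.uint8(82), np.uint8(116)), (np.uint8(54), np.uint8(79), np.uint8(114)), (np.uint8(47), np.uint8(71), np.uint8(95))]
```

The side image has the board's top edge at z≈0.185 along its length, level and still there. Lower onto it.

Request:
send_rows:
  series:
    - {"rx":0,"ry":0,"rz":0,"tx":0,"ty":0,"tz":0.6,"gripper":0.1}
    - {"rx":0,"ry":0,"rz":0,"tx":0,"ty":0,"tz":1.2,"gripper":0.1}
    - {"rx":0,"ry":0,"rz":0,"tx":0,"ty":0,"tz":1.8,"gripper":0.1}
    - {"rx":0,"ry":0,"rz":0,"tx":0,"ty":0,"tz":2.4,"gripper":0.1}
    - {"rx":0,"ry":0,"rz":0,"tx":0,"ty":0,"tz":3,"gripper":0.1}
    - {"rx":0,"ry":0,"rz":0,"tx":0,"ty":0,"tz":3.5,"gripper":0.1}
    - {"rx":0,"ry":0,"rz":0,"tx":0,"ty":0,"tz":3.8,"gripper":0.1}
    - {"rx":0,"ry":0,"rz":0,"tx":0,"ty":0,"tz":4.1,"gripper":0.1}
    - {"rx":0,"ry":0,"rz":0,"tx":0,"ty":0,"tz":4.4,"gripper":0.1}
    - {"rx":0,"ry":0,"rz":0,"tx":0,"ty":0,"tz":4.4,"gripper":0.1}

```text
time: 23.7
eef_pos: [0.4497, -0.03, 0.1501]
ee_rot: [3.14, 0.001, 1.337]
force: [0.3, -0.4, 0.1]
gripper_width: 0.0483
grip_force: 0.0
```

Request:
send_rows:
  series:
    - {"rx":0,"ry":0,"rz":0,"tx":0,"ty":0,"tz":0.1,"gripper":0.1}
    - {"rx":0,"ry":0,"rz":0,"tx":0,"ty":0,"tz":0.2,"gripper":0.1}
    - {"rx":0,"ry":0,"rz":0,"tx":0,"ty":0,"tz":0.3,"gripper":0.1}
    - {"rx":0,"ry":0,"rz":0,"tx":0,"ty":0,"tz":0.4,"gripper":0.1}
    - {"rx":0,"ry":0,"rz":0,"tx":0,"ty":0,"tz":0.5,"gripper":0.1}
    - {"rx":0,"ry":0,"rz":0,"tx":0,"ty":0,"tz":0.6,"gripper":0.1}
    - {"rx":0,"ry":0,"rz":0,"tx":0,"ty":0,"tz":0.7,"gripper":0.1}
    - {"rx":0,"ry":0,"rz":0,"tx":0,"ty":0,"tz":0.8,"gripper":0.1}
    - {"rx":0,"ry":0,"rz":0,"tx":0,"ty":0,"tz":0.9,"gripper":0.1}
    - {"rx":0,"ry":0,"rz":0,"tx":0,"ty":0,"tz":1,"gripper":0.1}

```text
time: 24.53
eef_pos: [0.4508, -0.0302, 0.1415]
ee_rot: [3.137, 0.001, 1.337]
force: [-0.8, 0.9, 6.4]
gripper_width: 0.0479
grip_force: 3.1
```

Request:
send_rows:
  series:
    - {"rx":0,"ry":0,"rz":0,"tx":0,"ty":0,"tz":0.15,"gripper":0.1}
    - {"rx":0,"ry":0,"rz":0,"tx":0,"ty":0,"tz":0.3,"gripper":0.1}
    - {"rx":0,"ry":0,"rz":0,"tx":0,"ty":0,"tz":0.45,"gripper":0.1}
    - {"rx":0,"ry":0,"rz":0,"tx":0,"ty":0,"tz":0.6,"gripper":0.1}
    - {"rx":0,"ry":0,"rz":0,"tx":0,"ty":0,"tz":0.75,"gripper":0.1}
    - {"rx":0,"ry":0,"rz":0,"tx":0,"ty":0,"tz":0.9,"gripper":0.1}
    - {"rx":0,"ry":0,"rz":0,"tx":0,"ty":0,"tz":1.05,"gripper":0.1}
    - {"rx":0,"ry":0,"rz":0,"tx":0,"ty":0,"tz":1.2,"gripper":0.1}
    - {"rx":0,"ry":0,"rz":0,"tx":0,"ty":0,"tz":1.35,"gripper":0.1}
    - {"rx":0,"ry":0,"rz":0,"tx":0,"ty":0,"tz":1.5,"gripper":0.1}

```text
time: 25.37
eef_pos: [0.4513, -0.0303, 0.1267]
ee_rot: [3.136, 0.001, 1.337]
force: [0.4, 0.7, 7.0]
gripper_width: 0.0475
grip_force: 3.5
```

```bash
cat >> h.py <<'E'
def tops():
    "height of the board's top edge at several x, from the side camera (brown run's upper end)"
    b=r.read_camera("side")["color"].astype(int); out=[]
    for x in(-.06,-.045,.045,.06):
        res=None
        for z in np.arange(.215,.1,-.001):
            u=np.round(proj("side",[*world(x,-.0355),z])).astype(int); p=b[u[1],u[0]]
            brown=(p[0]-p[2]>40)and(p[0]<150)and(p[0]-p[1]>18)
            if brown: res=round(float(z),3);break
        out.append((x,res))
    print("tops",out)
E
python3 - <<'E'
from h import *
o=state(); print(o["moment"]); tops()
E
```

```text
t 25.3667 edge in rack [ 0.0018 -0.0422  0.0885] rot [3.1356e+00 1.1000e-03 1.3371e+00] F rack [0.2 0.8 7. ] w 0.0475 grip 3.482827975399232
[ 0.06410554 -0.07566891  0.01514771]
tops [(-0.06, 0.165), (-0.045, 0.164), (0.045, 0.155), (0.06, 0.215)]
```

Request:
send_rows:
  series:
    - {"rx":0,"ry":0,"rz":0,"tx":0,"ty":0,"tz":0.2,"gripper":0.1}
    - {"rx":0,"ry":0,"rz":0,"tx":0,"ty":0,"tz":0.4,"gripper":0.1}
    - {"rx":0,"ry":0,"rz":0,"tx":0,"ty":0,"tz":0.6,"gripper":0.1}
    - {"rx":0,"ry":0,"rz":0,"tx":0,"ty":0,"tz":0.8,"gripper":0.1}
    - {"rx":0,"ry":0,"rz":0,"tx":0,"ty":0,"tz":1,"gripper":0.1}
    - {"rx":0,"ry":0,"rz":0,"tx":0,"ty":0,"tz":1.2,"gripper":0.1}
    - {"rx":0,"ry":0,"rz":0,"tx":0,"ty":0,"tz":1.4,"gripper":0.1}
    - {"rx":0,"ry":0,"rz":0,"tx":0,"ty":0,"tz":1.6,"gripper":0.1}
    - {"rx":0,"ry":0,"rz":0,"tx":0,"ty":0,"tz":1.8,"gripper":0.1}
    - {"rx":0,"ry":0,"rz":0,"tx":0,"ty":0,"tz":1.9,"gripper":0.1}

```text
time: 26.25
eef_pos: [0.4496, -0.03, 0.1062]
ee_rot: [3.14, 0.001, 1.337]
force: [0.2, -0.1, 4.7]
gripper_width: 0.0481
grip_force: 1.9
```

```bash
python3 - <<'E'
from h import *
o=state(); print(o["moment"]); tops()
E
```

```text
t 26.25 edge in rack [-0.     -0.0422  0.068 ] rot [3.1398e+00 1.1000e-03 1.3372e+00] F rack [ 0.2 -0.1  4.7] w 0.0481 grip 1.9207088806433603
[-0.06296869 -0.08404541  0.02174351]
tops [(-0.06, 0.149), (-0.045, 0.149), (0.045, 0.132), (0.06, 0.195)]
```

Request:
send_rows:
  series:
    - {"rx":0,"ry":0,"rz":0,"tx":0,"ty":0,"tz":0.15,"gripper":0.1}
    - {"rx":0,"ry":0,"rz":0,"tx":0,"ty":0,"tz":0.3,"gripper":0.1}
    - {"rx":0,"ry":0,"rz":0,"tx":0,"ty":0,"tz":0.45,"gripper":0.1}
    - {"rx":0,"ry":0,"rz":0,"tx":0,"ty":0,"tz":0.6,"gripper":0.1}
    - {"rx":0,"ry":0,"rz":0,"tx":0,"ty":0,"tz":0.75,"gripper":0.1}
    - {"rx":0,"ry":0,"rz":0,"tx":0,"ty":0,"tz":0.9,"gripper":0.1}
    - {"rx":0,"ry":0,"rz":0,"tx":0,"ty":0,"tz":1,"gripper":0.1}
    - {"rx":0,"ry":0,"rz":0,"tx":0,"ty":0,"tz":1.1,"gripper":0.1}
    - {"rx":0,"ry":0,"rz":0,"tx":0,"ty":0,"tz":1.2,"gripper":0.1}
    - {"rx":0,"ry":0,"rz":0,"tx":0,"ty":0,"tz":1.3,"gripper":0.1}

```text
time: 27.13
eef_pos: [0.4499, -0.0308, 0.0935]
ee_rot: [3.139, 0.002, 1.338]
force: [-2.7, -4.0, 7.7]
gripper_width: 0.0479
grip_force: 4.3
```

Request:
send_rows:
  series:
    - {"rx":0,"ry":0,"rz":0,"tx":0,"ty":0,"tz":0.05,"gripper":0.1}
    - {"rx":0,"ry":0,"rz":0,"tx":0,"ty":0,"tz":0.1,"gripper":0.1}
    - {"rx":0,"ry":0,"rz":0,"tx":0,"ty":0,"tz":0.15,"gripper":0.1}
    - {"rx":0,"ry":0,"rz":0,"tx":0,"ty":0,"tz":0.2,"gripper":0.1}
    - {"rx":0,"ry":0,"rz":0,"tx":0,"ty":0,"tz":0.25,"gripper":0.1}
    - {"rx":0,"ry":0,"rz":0,"tx":0,"ty":0,"tz":0.3,"gripper":0.1}
    - {"rx":0,"ry":0,"rz":0,"tx":0,"ty":0,"tz":0.35,"gripper":0.1}
    - {"rx":0,"ry":0,"rz":0,"tx":0,"ty":0,"tz":0.4,"gripper":0.1}
    - {"rx":0,"ry":0,"rz":0,"tx":0,"ty":0,"tz":0.45,"gripper":0.1}
    - {"rx":0,"ry":0,"rz":0,"tx":0,"ty":0,"tz":0.5,"gripper":0.1}

```text
time: 27.97
eef_pos: [0.45, -0.0302, 0.0895]
ee_rot: [3.139, 0.001, 1.338]
force: [-4.7, -4.2, 19.1]
gripper_width: 0.048
grip_force: 10.4
```

Request:
send_rows:
  series:
    - {"rx":0,"ry":0,"rz":0,"tx":0,"ty":0,"tz":0.03,"gripper":0.1}
    - {"rx":0,"ry":0,"rz":0,"tx":0,"ty":0,"tz":0.06,"gripper":0.1}
    - {"rx":0,"ry":0,"rz":0,"tx":0,"ty":0,"tz":0.1,"gripper":0.1}
    - {"rx":0,"ry":0,"rz":0,"tx":0,"ty":0,"tz":0.13,"gripper":0.1}
    - {"rx":0,"ry":0,"rz":0,"tx":0,"ty":0,"tz":0.15,"gripper":0.1}
    - {"rx":0,"ry":0,"rz":0,"tx":0,"ty":0,"tz":0.15,"gripper":0.1}
    - {"rx":0,"ry":0,"rz":0,"tx":0,"ty":0,"tz":0.15,"gripper":0.1}
    - {"rx":0,"ry":0,"rz":0,"tx":0,"ty":0,"tz":0.15,"gripper":0.1}
    - {"rx":0,"ry":0,"rz":0,"tx":0,"ty":0,"tz":0.15,"gripper":0.1}
    - {"rx":0,"ry":0,"rz":0,"tx":0,"ty":0,"tz":0.15,"gripper":0.1}

```text
time: 28.8
eef_pos: [0.4501, -0.0302, 0.0894]
ee_rot: [3.138, 0.002, 1.338]
force: [-5.6, -3.4, 26.2]
gripper_width: 0.0479
grip_force: 14.2
```

```bash
python3 - <<'E'
from h import *
o=state(); print(o["moment"],o["eef_pos"])
E
```

```text
t 28.8 edge in rack [ 0.0005 -0.0423  0.0512] rot [3.1378e+00 1.5000e-03 1.3377e+00] F rack [-4.7 -4.5 26.2] w 0.0479 grip 14.24309009082208
[-0.56920715  1.06048028  0.14495549] [ 0.45011597 -0.03018572  0.08937771]
```

Solid stop at TCP z = 0.0894, which puts the board's top at about 0.127 against 0.126 when home. Force rose to 26 N with no further travel. Retreat straight up and check the edges numerically.

Request:
send_rows:
  series:
    - {"rx":0,"ry":0,"rz":0,"tx":0,"ty":0,"tz":-0.4,"gripper":0.1}
    - {"rx":0,"ry":0,"rz":0,"tx":0,"ty":0,"tz":-1,"gripper":0.1}
    - {"rx":0,"ry":0,"rz":0,"tx":0,"ty":0,"tz":-2,"gripper":0.1}
    - {"rx":0,"ry":0,"rz":0,"tx":0,"ty":0,"tz":-4,"gripper":0.1}
    - {"rx":0,"ry":0,"rz":0,"tx":0,"ty":0,"tz":-6.5,"gripper":0.1}
    - {"rx":0,"ry":0,"rz":0,"tx":0,"ty":0,"tz":-9,"gripper":0.1}
    - {"rx":0,"ry":0,"rz":0,"tx":0,"ty":0,"tz":-12,"gripper":0.1}
    - {"rx":0,"ry":0,"rz":0,"tx":0,"ty":0,"tz":-15,"gripper":0.1}
    - {"rx":0,"ry":0,"rz":0,"tx":0,"ty":0,"tz":-16,"gripper":0.1}
    - {"rx":0,"ry":0,"rz":0,"tx":0,"ty":0,"tz":-16,"gripper":0.1}

```text
time: 29.63
eef_pos: [0.4515, -0.029, 0.2496]
ee_rot: [3.133, -0.001, 1.337]
force: [0.5, 0.1, -1.5]
gripper_width: 0.0476
grip_force: 0.0
```

```bash
python3 - <<'E'
from h import *
import cv2
state()
b=np.mean([r.read_camera("side")["color"].astype(float) for _ in range(6)],0)
cv2.imwrite("raw_b5.png",b[:,:,::-1])
g=b.sum(2)/3
for x in(-.065,-.04,0,.04,.065):
    zs=np.arange(.152,.092,-.003); us=np.array([proj("side",[*world(x,-.0355),z]) for z in zs],np.float32)
    v=cv2.remap(g.astype(np.float32),us[:,0],us[:,1],cv2.INTER_LINEAR).ravel()
    print(x,v.round().astype(int).tolist())
print([int(round(z*1000)) for z in zs])
# predicted z-on-this-plane of: large top, mid top, small top, cheek
def zon(x,y,z):
    u=proj("side",[*world(x,y),z]); zz=np.arange(.08,.16,.0005); q=np.array([proj("side",[*world(x,-.0355),k])[1] for k in zz]); return round(float(zz[np.argmin(abs(q-u[1]))]),4)
print("large",zon(0,-.0225,.144),"mid",zon(0,-.0355,.126),"mid bevel end",zon(0,-.042,.112),"small",zon(0,-.0485,.108),"cheek",zon(0,-.06,.103))
E
```

```text
t 29.6333 edge in rack [ 0.0018 -0.0407  0.2114] rot [ 3.1332e+00 -1.0000e-03  1.3369e+00] F rack [ 0.5  0.2 -1.5] w 0.0476 grip 0.0
-0.065 [57, 70, 76, 78, 78, 78, 75, 73, 72, 73, 75, 77, 78, 77, 76, 75, 76, 75, 74, 73]
-0.04 [50, 68, 76, 78, 78, 77, 75, 72, 73, 73, 77, 77, 78, 79, 79, 77, 75, 74, 76, 80]
0 [58, 69, 77, 78, 78, 76, 74, 73, 73, 75, 78, 78, 79, 79, 79, 75, 72, 74, 78, 80]
0.04 [180, 123, 83, 79, 77, 75, 74, 75, 76, 75, 78, 79, 79, 79, 79, 77, 70, 70, 76, 81]
0.065 [71, 77, 78, 78, 77, 76, 75, 77, 76, 78, 79, 79, 80, 79, 75, 71, 69, 71, 78, 82]
[152, 149, 146, 143, 140, 137, 134, 131, 128, 125, 122, 119, 116, 113, 110, 107, 104, 101, 98, 95]
large 0.148 mid 0.126 mid bevel end 0.1095 small 0.103 cheek 0.094[ WARN:0@6.505] global loadsave.cpp:1063 imwrite_ Unsupported depth image for selected encoder is fallbacked to CV_8U.
```

```bash
python3 - <<'E'
from h import *
import cv2
g=cv2.imread("raw_b5.png").astype(np.float32).mean(2)
zs=np.arange(.170,.085,-.0005)
for x in np.arange(-.07,.071,.014):
    v=np.zeros(len(zs))
    for dx in np.linspace(-.006,.006,9):
        us=np.array([proj("side",[*world(x+dx,-.0355),z]) for z in zs],np.float32); v+=cv2.remap(g,us[:,0],us[:,1],cv2.INTER_LINEAR).ravel()
    v=cv2.GaussianBlur((v/9).astype(np.float32).reshape(-1,1),(1,9),1).ravel(); d=np.gradient(v)
    m=(zs<.160)&(zs>.140); a=(zs<.137)&(zs>.117); s=(zs<.110)&(zs>.095); c=(zs<.100)
    print(round(x,3),"large",zs[m][np.argmax(abs(d[m]))].round(4),"mid",zs[a][np.argmax(d[a])].round(4),"dip",zs[a][np.argmin(v[a])].round(4),"small dip",zs[s][np.argmin(v[s])].round(4))
E
```

```text
-0.07 large 0.15 mid 0.1245 dip 0.1285 small dip 0.0955
-0.056 large 0.1495 mid 0.125 dip 0.1315 small dip 0.0975
-0.042 large 0.15 mid 0.1245 dip 0.127 small dip 0.1
-0.028 large 0.15 mid 0.1245 dip 0.127 small dip 0.1025
-0.014 large 0.15 mid 0.125 dip 0.1315 small dip 0.101
-0.0 large 0.1595 mid 0.1245 dip 0.1315 small dip 0.1015
0.014 large 0.15 mid 0.125 dip 0.127 small dip 0.102
0.028 large 0.1495 mid 0.1245 dip 0.128 small dip 0.1015
0.042 large 0.1495 mid 0.125 dip 0.1265 small dip 0.1025
0.056 large 0.1505 mid 0.124 dip 0.1255 small dip 0.103
0.07 large 0.1495 mid 0.1205 dip 0.125 small dip 0.102
```

The middle board's top edge reads 0.1245–0.125 along its whole length, so it is level and fully home. The gripper is clear of everything, so I'm handing in.

```bash
python3 -c "
from bench import r
print(r.hand_in())"
```

```text
the job is handed in; nothing more can be done
None
```

The middle board is in the rack between the large and small boards, pressed down to a solid stop and level along its top edge by the side camera, and the job is handed in at about 30 s; no verdict came back, and its centring along the rack and the final poses of the rack and other boards were not measured afterwards.

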